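Move the image cartridge from the microscope's recorder to the reading dock

ROBOT

A 7-joint arm with a two-finger parallel gripper is mounted at the origin on the work surface. World frame = base frame: x ahead of the robot, y to its left, z up, the work surface at z = 0. Lengths are in m, angles in rad, forces in N, time in s.
With the tool pointing down it reaches from about 0.4 to 0.85 m from the base axis. Payload 4.5 kg.
Tool frame: the origin (TCP) lies on the centre line of the jaws, within the pads' length; the fingertips stand 25 mm ahead of it and the grasp point (between the pads) lies 6 mm ahead of it; z points along the fingers, y is the direction in which the jaws open and shut (so a half turn about z gives the same grasp; the last joint's range is limited). The gripper opens to 88 mm and grips with 3 to 60 N. Pads are 18 mm wide; open, the fingers measure 123 mm over their backs; the gripper's body (75 mm by 187 mm) begins 45 mm behind the grasp point.
Start: joints at [1.336, 0.689, -0.195, 1.565, 0.157, 0.902, -0.215], TCP at [0.166, -0.603, 0.264] pointing down, gripper open.
Joint ranges: [-3.01, 3.01], [-0.46, 2.08], [-1.47, 1.51], [0.13, 2.56], [-1, 4.14], [0.04, 2.09], [-2.66, 2.66]. Speed limits (rad/s): [2.57, 2.57, 3.14, 3.14, 3.14, 3.14, 3.14].

INTERFACE

Orientations are given as a unit quaternion [x, y, z, w].
In Python, from plant import r, eyes gives the robot as it stands.
- The arm moves only by the tool servo_tool, never from a script. Its argument "deltas" is a list of rows, each an object of numbers: "dx", "dy", "dz": the shift along the tool's x, y, z in units of 60 mm (1.0 is 60 mm); "ax", "ay", "az": the turn, a rotation vector about the tool's x, y, z in units of 6 degrees (1.0 is 6 degrees); "hand": the finger opening in mm, from 0 to 88.1. A call has 1 to 10 rows; each row is the pose to reach, as a shift and turn from the pose commanded when the call began, along the tool's axes at that moment; what a row does not reach only later rows make up. A row lasts 1/8 s, in which the tool goes at most 62.5 mm and 10.7 degrees, less where a joint would pass 70% of its speed; a pose out of reach is approached as far as the arm can. A call with a gripper value outside its range is refused whole. The fingers move at their own pace and stop on an object; "newtons" is the grip in N (left out, the last holds). Time passes only in rows, so rows that repeat a pose let the fingers close. It gives the time, the measured TCP pose, the force and the opening at its end, in the units of the state.
- r.get_state(): the state, without advancing time (a new reading comes with each control period).
- eyes.snapshot(name): name is "scene" or "side" or "wrist"; returns (picture, depth): 420x560x3 uint8, red, green, blue; 420x560 float32, m along the optical axis (not along the pixel's ray), 0 where there is no reading.
- eyes.camera_model(name): a dict with "fx", "fy", "cx", "cy" (pixels), "pose" (4x4, takes a point from camera to world coordinates). Camera axes: x right, y up, looking along -z (the intrinsics and any distortion apply to the point x, -y, -z); pixel columns grow to the right and rows downward; lengths in m; the calibration is good to about 2 mm. A picture is of the moment at which its call begins: read the wrist's pose just before it. camera_model takes no time and is no camera call; for the wrist camera it gives the pose at the moment of the call.
- r.finish_job(): hands the job in, once; it reports no verdict.
The state is a dict: "clock": time; "q": joint angles; "qd": joint speeds; "joint_torque": joint torques, N m; "tool_pos": TCP position; "eef_rot": TCP orientation; "contact_force": force on the tool from outside, world axes, zero at the start; "moment": the same for the moment, N m; "opening": opening from 0.0 (shut) to 1.0 (fully open).
Only numpy, scipy, OpenCV 4.12 (cv2) and the standard library are available. Lean on these libraries where they do the work, as an engineer would, in place of code of your own. Each camera call takes 0.05 s, during which the arm holds its last target.

TASK

Take the image cartridge out of the microscope's recorder and load it into the computer's reading dock: press it so that the recorder's push-push catch lets it spring up, draw it out, stand it foot first in the dock's slot, then press it down until the dock's catch holds it, and let go. Press gently, with no more force than a firm thumb, and leave the other things on the desk where they stand.

Things in the scene. Friction and masses are not known exactly. Their poses are not given: they have to be found in the camera images.
- cartridge_mid (a point): Centre of the image cartridge: a loose plain grey plastic block 60 x 24 x 100 mm (its own x, y, z), about 0.14 kg, the last 7 mm of the foot stepped in by 2 mm all round, dark ribs near the top. z runs from foot to top. It starts caught in the recorder's slot with only 8.5 mm proud of the mouth, too little to draw it out. Grip it across its two flat sides, 24 mm apart along y.
- cartridge_top (a point): Centre of the cartridge's top face (50 mm from cartridge_mid along z): the face to press.
- recorder_mouth (a point): Centre of the mouth of the recorder's slot, 124 mm above the desk. z points out of the slot along its axis, which leans 0.42 rad from vertical towards the front; x runs along the slot's 64 mm width (rising to the back), y along its 28 mm width, level. The rim flares out 6 mm on each side over the upper 7 mm; outside, the slot's block is 80 x 44 mm.
- dock_mouth (a point): Centre of the mouth of the dock's slot: the same slot and axes, also 124 mm above the desk, but leaning 0.5 rad. It starts empty.
- recorder_carriage (a joint): Travel in m of the sprung carriage that the cartridge stands on in the recorder's slot. 0: out, its face 63.5 mm below the mouth, the cartridge's top 36.5 mm proud. 0.028: caught, top 8.5 mm proud. 0.036: stop, top 0.5 mm proud; past it a firm pad yields 2.5 mm more, from 8 to 16 N. The spring pushes out with 4 N at 0 and 7 N at the stop. It starts caught.
- dock_carriage (a joint): The same for the dock's slot (same sizes and spring). It starts out, at 0. How both catches work: a push to within 1 mm of the hard stop and then letting go makes the catch hold at 0.028 if the carriage was out, and frees it to spring out to 0 if it was caught; a push of a few mm less changes nothing.
- recorder: The microscope's recorder: a squat white box (170 x 130 x 66 mm) with a round black camera port behind the slot. Origin on the desk under its middle, the mouth 30 mm in front (towards its -x). It cannot be moved.
- dock: The computer's reading dock: a leaning white slot on a flat foot (190 x 120 x 14 mm) with two ribs behind. Origin on the desk under its middle, the mouth 30 mm in front (towards its -x). It cannot be moved.
- cartridge: The cartridge as a whole; origin at the centre of its foot.
- mouse: Black computer mouse, 100 x 56 x 32 mm, on the desk; origin under its centre. Leave alone.
- oil_bottle: Small brown bottle, 32 mm across and 75 mm tall, standing; origin under its centre. Leave alone.
- dish: Clear round dish, 60 mm across and 16 mm high; origin under its centre. Leave alone.
- slide_box: Flat white box 85 x 160 x 34 mm; origin under its centre. Leave alone.
- pen_cup: Grey cup of pens, 76 mm across, 95 mm tall, the pens up to 145 mm; origin under its centre. Leave alone.
- marker: White marker pen with a black cap standing on end, 25 mm across, 115 mm tall; origin under its centre. Leave alone.

How it is judged:
By the outcome, as a careful person would: the job done as asked, in the order asked, and still so for the second after the job is handed in, with the robot touching nothing.
It also fails if it takes over 54 s, if anything falls off the work surface, if the arm or the gripper's body presses on something with over 40 N, if the wrist force passes 120 N, or if a joint passes its speed limit or range.

## Working session

There is one attempt and no reset: what is moved stays moved. The work goes in short steps, Python scripts to look and compute and a tool call to move; the robot and the scene stay as the last step left them, time stands still between calls to the robot, and variables do not carry over. Pictures are saved under pics/ and viewed, and the job is handed in when it is done.

Besides the shell and the picture viewer there is one more tool, called after "Emit:" as a command line: name --argument value ..., lists and objects as JSON in quotes. servo_tool: Moves the arm, as the interface text tells. Its arguments: {"type":"object","properties":{"deltas":{"type":"array","items":{"type":"object","properties":{"dx":{"type":"number"},"dy":{"type":"number"},"dz":{"type":"number"},"ax":{"type":"number"},"ay":{"type":"number"},"az":{"type":"number"},"hand":{"type":"number"}}}},"newtons":{"type":"number"}},"required":["deltas"]}

```bash
ls; mkdir -p pics; python3 - <<'E'
from plant import r,eyes
import cv2,numpy as np
s=r.get_state();print({k:np.round(v,4) for k,v in s.items()})
for n in("scene","side","wrist"):
    m=eyes.camera_model(n);print(n,{k:np.round(v,4) for k,v in m.items()})
    p,d=eyes.snapshot(n);cv2.imwrite(f"pics/a_{n}.png",p[:,:,::-1]);np.savez(f"pics/a_{n}.npz",p=p,d=d,pose=m["pose"])
E
```

```text
pics
{'clock': np.float64(0.0), 'q': array([ 1.3358,  0.69  , -0.1945,  1.5663,  0.1574,  0.9025, -0.2151]), 'qd': array([ 0.0012, -0.0006,  0.0013,  0.0009, -0.0027, -0.0011,  0.0018]), 'joint_torque': array([-1.00000e-04, -5.27565e+01, -1.26690e+00, -1.53430e+01,
       -5.26000e-02,  6.50000e-03,  2.00000e-04]), 'tool_pos': array([ 0.1657, -0.602 ,  0.2629]), 'eef_rot': array([ 9.91e-01,  1.34e-01, -2.00e-04, -9.00e-04]), 'contact_force': array([-0.021 ,  0.1563,  0.1948]), 'moment': array([ 0.0005,  0.0104, -0.0017]), 'opening': np.float64(0.9988)}
scene {'fx': np.float64(413.2262), 'fy': np.float64(413.2262), 'cx': np.float64(290.4098), 'cy': np.float64(218.9572), 'pose': array([[ 0.6765, -0.5778,  0.4567,  1.1044],
       [ 0.7363,  0.5409, -0.4064, -0.4475],
       [-0.0122,  0.6112,  0.7914,  0.9912],
       [ 0.    ,  0.    ,  0.    ,  1.    ]])}
side {'fx': np.float64(389.4892), 'fy': np.float64(389.4892), 'cx': np.float64(282.1296), 'cy': np.float64(212.1313), 'pose': array([[-0.9745,  0.1286, -0.1839,  0.4059],
       [-0.224 , -0.6032,  0.7655,  0.672 ],
       [-0.0125,  0.7872,  0.6166,  0.6578],
       [ 0.    ,  0.    ,  0.    ,  1.    ]])}
wrist {'fx': np.float64(334.5048), 'fy': np.float64(334.5048), 'cx': np.float64(281.3269), 'cy': np.float64(206.3049), 'pose': array([[ 0.2658,  0.9267,  0.2656,  0.2327],
       [-0.964 ,  0.2559,  0.072 , -0.5832],
       [-0.0013, -0.2752,  0.9614,  0.3852],
       [ 0.    ,  0.    ,  0.    ,  1.    ]])}
```

View pics/a_scene.png

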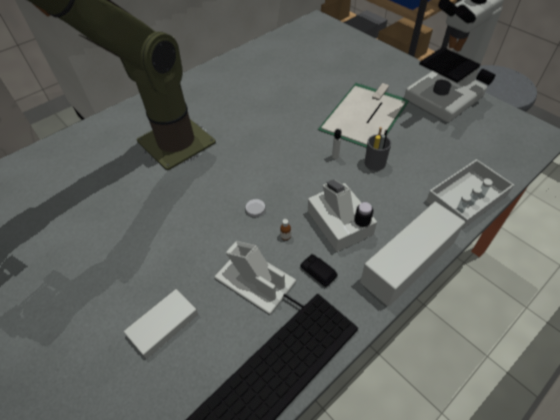

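View pics/a_side.png

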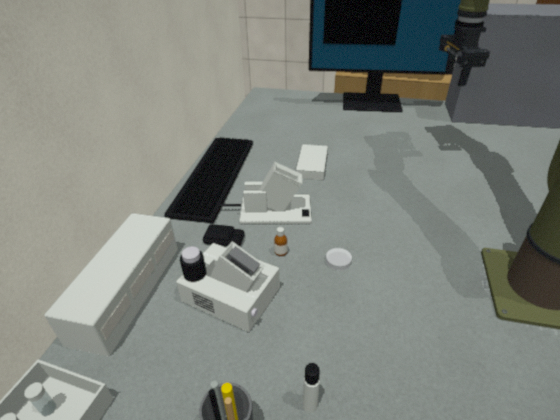

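View pics/a_wrist.png

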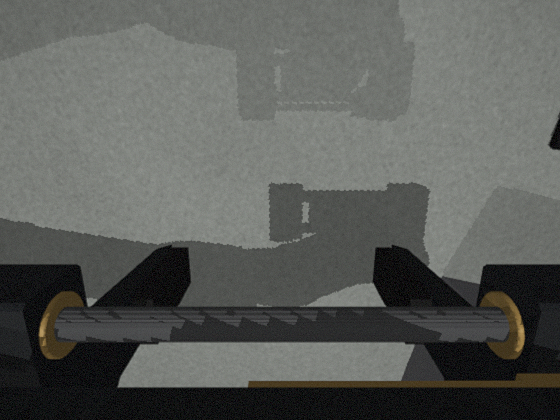

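```bash
cat > h.py <<'E'
import numpy as np,cv2
from scipy.spatial.transform import Rotation as R
K={"scene":(413.2262,413.2262,290.4098,218.9572),"side":(389.4892,389.4892,282.1296,212.1313),"wrist":(334.5048,334.5048,281.3269,206.3049)}
def cloud(n,f):
    z=np.load(f);d=z["d"];P=z["pose"];fx,fy,cx,cy=K[n]
    v,u=np.mgrid[:420,:560]
    c=np.stack([(u-cx)/fx*d,-(v-cy)/fy*d,-d],-1)
    w=c@P[:3,:3].T+P[:3,3]; w[d==0]=np.nan
    return w,z["p"]
def proj(n,P,X):
    fx,fy,cx,cy=K[n];c=(np.asarray(X)-P[:3,3])@P[:3,:3]
    return np.stack([cx+fx*c[...,0]/-c[...,2],cy-fy*c[...,1]/-c[...,2]],-1)
E
python3 - <<'E'
from h import *
for n,b in(("scene",(200,170,390,320)),("side",(160,140,340,330))):
    w,p=cloud(n,f"pics/a_{n}.npz")
    x0,y0,x1,y1=b
    c=p[y0:y1,x0:x1,::-1];cv2.imwrite(f"pics/crop_{n}.png",cv2.resize(c,None,fx=4 if n=="scene" else 3.15,fy=4 if n=="scene" else 3.15,interpolation=cv2.INTER_CUBIC))
    zz=w[...,2]
    print(n,"desk z",np.nanmedian(zz[(abs(zz)<.03)]))
w,_=cloud("scene","pics/a_scene.npz")
for u,v in((337,187),(255,208),(286,229),(340,235),(250,250),(318,268),(160,322),(376,150),(337,145),(364,213)):print(u,v,w[v,u].round(3))
E
```

```text
scene desk z 0.0020990129528715706
side desk z -0.0006484006240226048
337 187 [0.622 0.156 0.145]
255 208 [0.437 0.003 0.016]
286 229 [0.58  0.002 0.052]
340 235 [0.704 0.089 0.066]
250 250 [ 0.603 -0.14   0.116]
318 268 [ 0.724 -0.014  0.033]
160 322 [ 0.57  -0.408  0.037]
376 150 [0.566 0.399 0.089]
337 145 [0.447 0.349 0.063]
364 213 [0.721 0.16  0.117]
```

View pics/crop_scene.png

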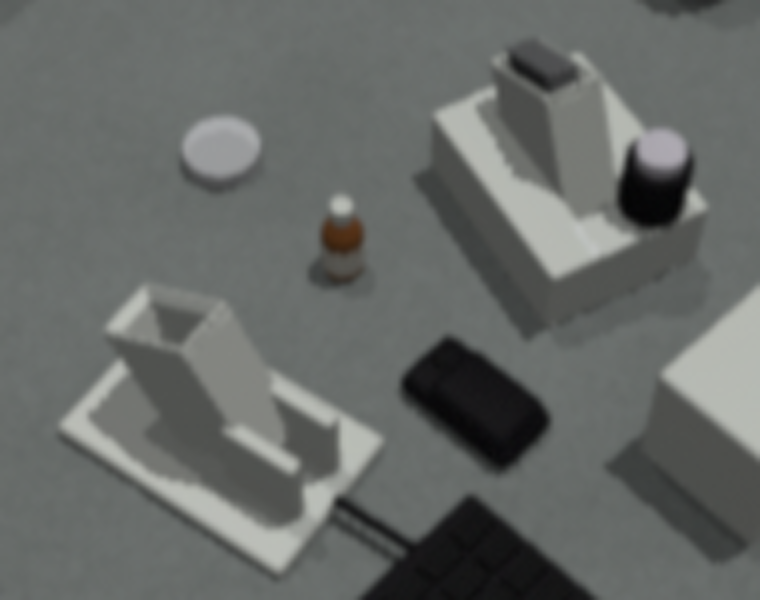

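View pics/crop_side.png

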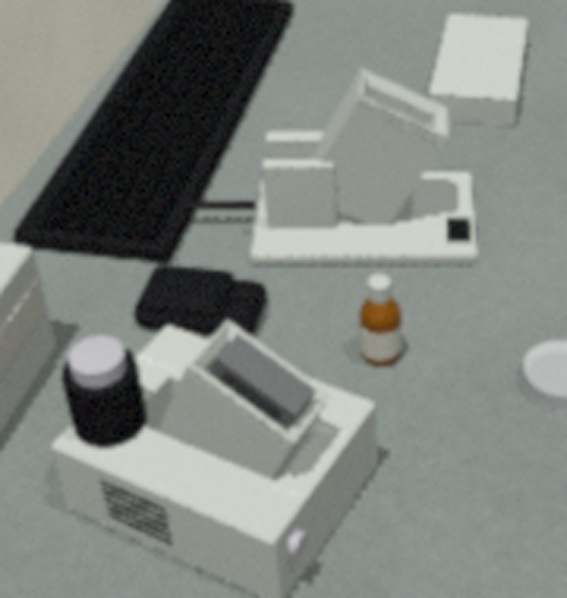

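```bash
cat >> h.py <<'E'
def frame(x,y,psi,th):
    B=np.eye(4);B[:3,:3]=R.from_euler("z",psi).as_matrix();B[:3,3]=[x,y,0]
    S=np.eye(4);S[:3,:3]=np.array([[np.cos(th),0,-np.sin(th)],[0,1,0],[np.sin(th),0,np.cos(th)]]);S[:3,3]=[-.03,0,.124]
    return B,B@S
def sdbox(p,c,h):
    q=abs(p-c)-h
    return np.linalg.norm(np.maximum(q,0),axis=-1)+np.minimum(q.max(-1),0)
def loc(T,X): return (X-T[:3,3])@T[:3,:3]
E
cat > fit.py <<'E'
from h import *
from scipy.optimize import least_squares
def model(v,X,kind):
    th,hb=(.42,(.085,.065,.066)) if kind=="rec" else (.5,(.095,.060,.014))
    B,S=frame(*v[:3],th); X=X-np.array([0,0,v[3]])
    b=loc(B,X);s=loc(S,X)
    d1=sdbox(b,np.array([0,0,hb[2]/2]),np.array([hb[0],hb[1],hb[2]/2]))
    d2=sdbox(s,np.array([0,0,-.075]),np.array([.04,.022,.075]))
    d=np.where(abs(d1)<abs(d2),d1,d2)
    inner=(abs(s[:,0])<.038)&(abs(s[:,1])<.02)&(s[:,2]>-.11)
    bad=inner
    if kind=="rec": bad|=(np.hypot(b[:,0]-.06,b[:,1])<.03)&(b[:,2]>.07)
    else: bad|=(b[:,0]>.01)&(b[:,2]>.017)&(s[:,0]>.03)
    d=np.where(bad,0,d)
    return d
for kind,init in(("rec",(.655,.155,.1,0)),("dock",(.64,-.14,.1,0))):
  for cams in(["scene"],["side"],["scene","side"]):
    X=[]
    for n in cams:
        w,p=cloud(n,f"pics/a_{n}.npz");w=w.reshape(-1,3)
        m=(np.hypot(w[:,0]-init[0],w[:,1]-init[1])<.13)&(w[:,2]>.008)&(w[:,2]<.2)
        m&=(np.hypot(w[:,0]-.575,w[:,1])>.03)
        if kind=="dock": m&=(w[:,1]<-.045)
        if kind=="rec": m&=(w[:,1]>.03)&(w[:,2]>.03)
        X.append(w[m])
    X=np.vstack(X)
    best=None
    for psi in np.arange(-.6,.7,.2):
        s=least_squares(lambda v:model(v,X,kind),(init[0],init[1],psi,0),loss="soft_l1",f_scale=.002,x_scale=(.01,.01,.1,.01))
        if best is None or s.cost<best.cost:best=s
    print(kind,cams,len(X),best.x.round(4),"rms med",np.median(abs(model(best.x,X,kind))).round(5))
E
python3 fit.py
```

```text
rec ['scene'] 2779 [ 0.6457  0.1589 -0.2367  0.0021] rms med 0.00068
rec ['side'] 5433 [ 0.6376  0.1697 -0.0738 -0.001 ] rms med 0.00071
rec ['scene', 'side'] 8212 [ 6.458e-01  1.630e-01 -2.027e-01  6.000e-04] rms med 0.00128
dock ['scene'] 3150 [ 0.6192 -0.1538  0.2207  0.0016] rms med 1e-05
dock ['side'] 3150 [ 0.6193 -0.146   0.2376 -0.001 ] rms med 0.00011
dock ['scene', 'side'] 6300 [ 6.182e-01 -1.497e-01  2.269e-01  4.000e-04] rms med 0.00057
```

```bash
cat >> h.py <<'E'
def draw(img,n,P,v,kind,sc,off):
    th,hb=(.42,(.085,.065,.066)) if kind=="rec" else (.5,(.095,.060,.014))
    B,S=frame(*v[:3],th)
    def poly(T,pts,col):
        X=np.array(pts)@T[:3,:3].T+T[:3,3]; u=(proj(n,P,X)-off+.5)*sc
        cv2.polylines(img,[np.round(u*8).astype(int)],True,col,1,cv2.LINE_AA,3)
    q=[(1,1),(1,-1),(-1,-1),(-1,1)]
    poly(B,[(a*hb[0],b*hb[1],hb[2]) for a,b in q],(0,0,255));poly(B,[(a*hb[0],b*hb[1],0) for a,b in q],(0,255,255))
    poly(S,[(a*.04,b*.022,0) for a,b in q],(0,255,0));poly(S,[(a*.04,b*.022,-.05) for a,b in q],(255,0,0))
    if kind=="rec":poly(S,[(a*.03,b*.012,.0085) for a,b in q],(255,0,255))
E
cat > ov.py <<'E'
from h import *
import sys
def ov(recs,docks,tag):
  for n,b,sc in(("scene",(205,170,385,310),4.3),("side",(165,150,325,335),3.2)):
    z=np.load(f"pics/a_{n}.npz");x0,y0,x1,y1=b
    c=cv2.resize(z["p"][y0:y1,x0:x1,::-1],None,fx=sc,fy=sc,interpolation=cv2.INTER_CUBIC)
    draw(c,n,z["pose"],recs[n],"rec",sc,(x0,y0));draw(c,n,z["pose"],docks[n],"dock",sc,(x0,y0))
    cv2.imwrite(f"pics/{tag}_{n}.png",c)
if __name__=="__main__":
  a=[.6457,.1589,-.2367];d=[.6192,-.1538,.2207];ov({"scene":a,"side":a},{"scene":d,"side":d},"ov1")
E
python3 ov.py
```

```text
(no output)
```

View pics/ov1_scene.png

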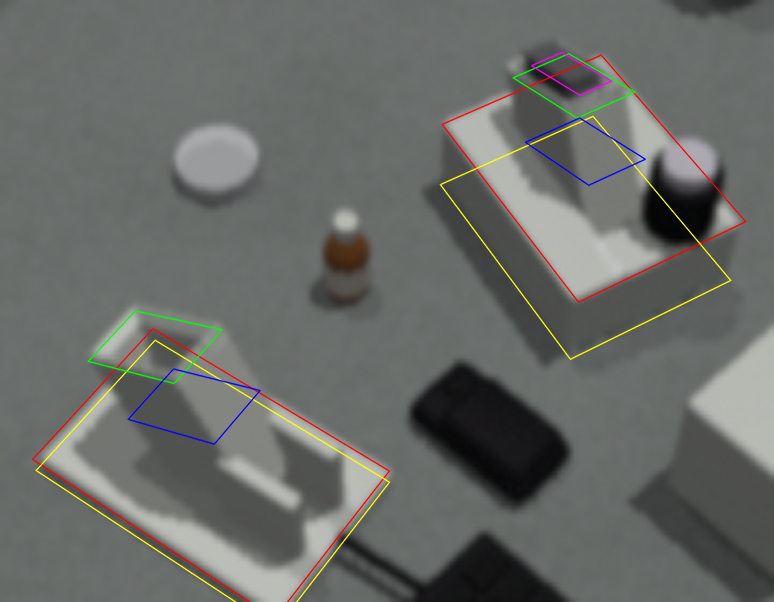

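View pics/ov1_side.png

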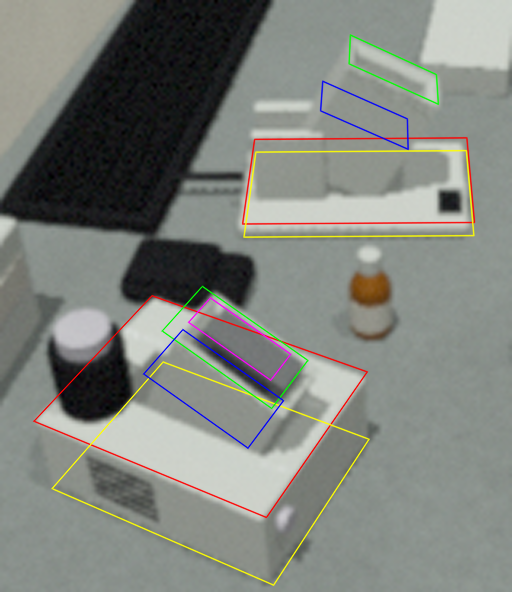

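```bash
python3 - <<'E'
from h import *
def z(n,b,sc):
    p=np.load(f"pics/a_{n}.npz")["p"];x0,y0,x1,y1=b
    c=cv2.resize(p[y0:y1,x0:x1,::-1],None,fx=sc,fy=sc,interpolation=cv2.INTER_CUBIC)
    c=cv2.convertScaleAbs(c,alpha=1.3)
    for x in range(x0,x1,10):cv2.putText(c,str(x),(int((x-x0)*sc),10),0,.35,(0,255,255));cv2.line(c,(int((x-x0+.5)*sc),12),(int((x-x0+.5)*sc),18),(0,255,255))
    for y in range(y0,y1,10):cv2.putText(c,str(y),(0,int((y-y0+.5)*sc)),0,.35,(0,255,255))
    return c
cv2.imwrite("pics/z1.png",z("scene",(300,170,385,255),7))
cv2.imwrite("pics/z2.png",z("side",(170,230,290,330),6))
cv2.imwrite("pics/z3.png",z("scene",(205,230,305,315),7))
cv2.imwrite("pics/z4.png",z("side",(230,155,330,230),7))
E
```

```text
(no output)
```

View pics/z1.png

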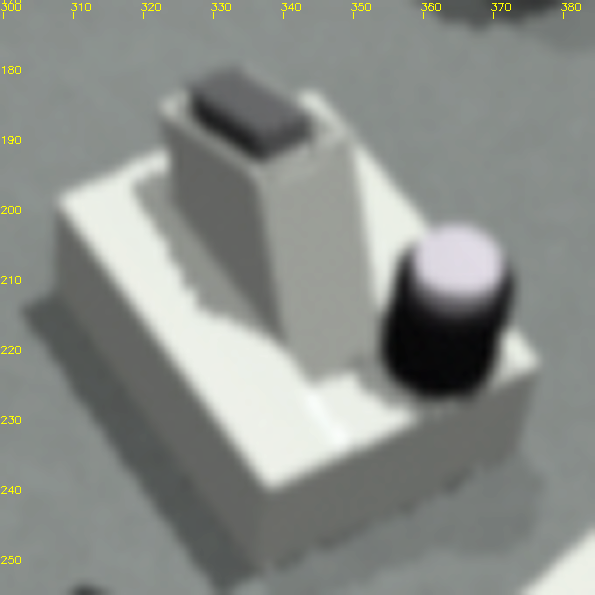

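View pics/z2.png

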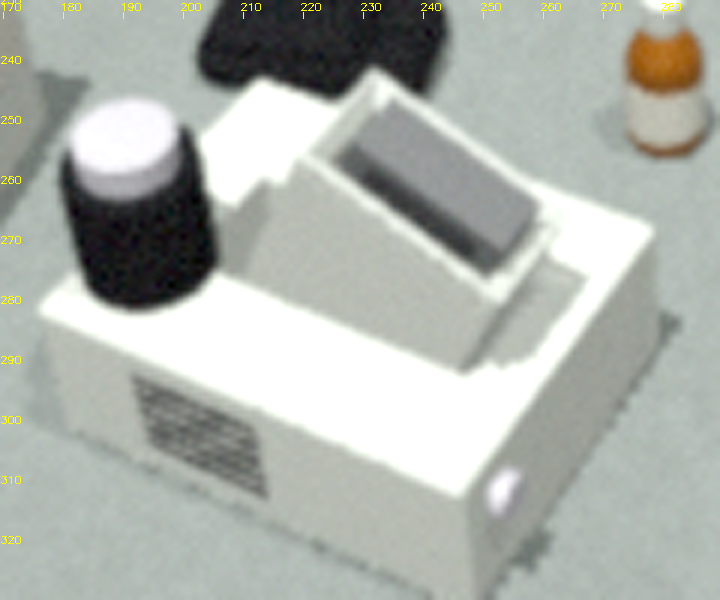

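View pics/z3.png

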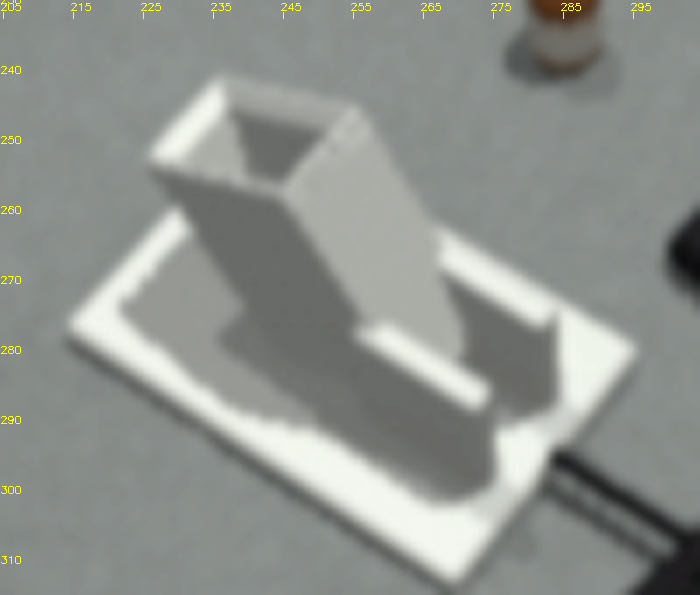

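View pics/z4.png

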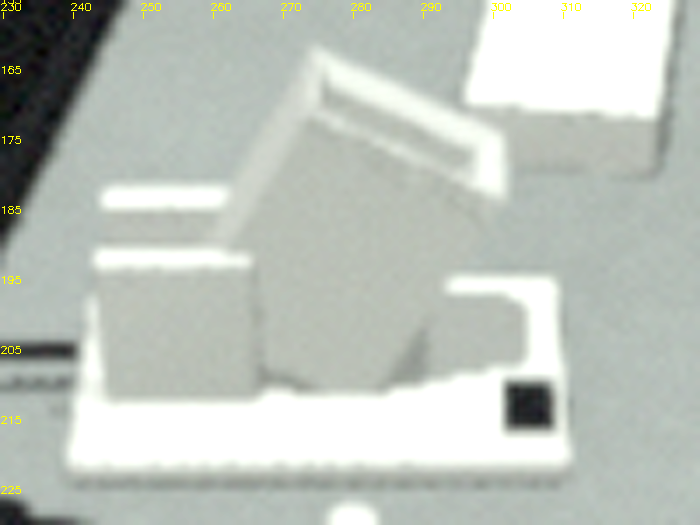

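```bash
cat > fit2.py <<'E'
from h import *
from scipy.optimize import least_squares
F,Bk,M,P=-1,1,-1,1
obs=[]
def add(kind,cam,sc,off,typ,l):
    for a,b,u,v in l: obs.append((kind,cam,typ,a,b,u/sc+off[0]-.5,v/sc+off[1]-.5))
add("rec","scene",7,(300,170),"box",[(F,M,58,198),(Bk,M,272,488),(Bk,P,540,362),(F,P,312,92)])
add("rec","scene",7,(300,170),"mouth",[(F,M,162,105),(Bk,M,262,180),(Bk,P,352,135)])
add("rec","side",6,(170,230),"box",[(Bk,P,40,310),(F,P,458,497),(F,M,655,228),(Bk,M,262,78)])
add("rec","side",6,(170,230),"mouth",[(F,P,495,300),(F,M,552,228),(Bk,P,302,155),(Bk,M,377,70)])
add("dock","scene",7,(205,230),"box",[(F,M,72,320),(Bk,M,455,580),(Bk,P,635,350)])
add("dock","scene",7,(205,230),"mouth",[(F,M,152,155),(F,P,222,80),(Bk,P,362,112),(Bk,M,285,190)])
add("dock","side",7,(230,155),"box",[(F,M,553,278),(F,P,570,460),(Bk,P,68,465)])
add("dock","side",7,(230,155),"mouth",[(F,P,500,195),(F,M,503,130),(Bk,M,315,48),(Bk,P,303,112)])
PO={n:np.load(f"pics/a_{n}.npz")["pose"] for n in("scene","side")}
def res(v,full=True,boxon=True):
    o=[]
    C={}
    for i,n in enumerate(("scene","side")):
        d=v[6+6*i:12+6*i];T=PO[n].copy();T[:3,:3]=R.from_rotvec(d[3:]).as_matrix()@T[:3,:3];T[:3,3]+=d[:3];C[n]=T
    for k,c,t,a,b,u,w in obs:
        th,hb=(.42,(.085,.065,.066)) if k=="rec" else (.5,(.095,.060,.014))
        B,S=frame(*(v[:3] if k=="rec" else v[3:6]),th)
        X=(B@[a*hb[0],b*hb[1],hb[2],1] if t=="box" else S@[a*.04,b*.022,0,1])[:3]
        o.append(proj(c,C[c],X)-(u,w))
    o=np.array(o)
    if not full:return o
    pr=np.concatenate([v[6:9]/.002,v[9:12]/.002,v[12:15]/.002,v[15:18]/.002])
    return np.concatenate([o.ravel()/.5,pr])
if __name__=="__main__":
    v0=np.r_[.646,.16,-.2,.618,-.15,.227,np.zeros(12)]
    s=least_squares(res,v0,loss="soft_l1",x_scale=np.r_[.01,.01,.1,.01,.01,.1,np.full(12,.002)])
    v=s.x;print(v[:6].round(4),(v[6:]*1000).round(1))
    for q,e in zip(obs,res(v,False)):print(*q[:5],e.round(2))
    for i,k in((0,"rec"),(3,"dock")):
        print(k,frame(*v[i:i+3],.42 if i==0 else .5)[1][:3,3].round(4))
    np.save("fit.npy",v)
E
python3 fit2.py
```

```text
[ 0.6407  0.161  -0.2571  0.6178 -0.15    0.2128] [ 0.5  0.2  0.4  0.6  0.8 -0.1 -0.5 -0.2  1.5  0.   1.5 -0.6]
rec scene box -1 -1 [-1.1  -0.86]
rec scene box 1 -1 [-1.22 -0.74]
rec scene box 1 1 [-0.13 -0.71]
rec scene box -1 1 [-0.04 -1.17]
rec scene mouth -1 -1 [0.51 1.83]
rec scene mouth 1 -1 [0.54 0.56]
rec scene mouth 1 1 [1.34 1.22]
rec side box 1 1 [-0.08  0.53]
rec side box -1 1 [2.09 0.92]
rec side box -1 -1 [1.92 0.27]
rec side box 1 -1 [0.63 0.24]
rec side mouth -1 1 [-1.91 -0.45]
rec side mouth -1 -1 [ 0.26 -3.45]
rec side mouth 1 1 [-3.63 -1.09]
rec side mouth 1 -1 [-3.22 -0.81]
dock scene box -1 -1 [-2.08 -0.01]
dock scene box 1 -1 [-0.94  0.08]
dock scene box 1 1 [ 0.23 -1.05]
dock scene mouth -1 -1 [-0.53  0.84]
dock scene mouth -1 1 [ 0.49 -0.08]
dock scene mouth 1 1 [ 0.53 -0.18]
dock scene mouth 1 -1 [0.33 1.05]
dock side box -1 -1 [ 1.48 -0.48]
dock side box -1 1 [1.07 0.16]
dock side box 1 1 [ 0.17 -0.51]
dock side mouth -1 1 [-0.11  0.96]
dock side mouth -1 -1 [-0.96  0.91]
dock side mouth 1 -1 [-1.1   0.09]
dock side mouth 1 1 [0.08 0.04]
rec [0.6117 0.1686 0.124 ]
dock [ 0.5884 -0.1563  0.124 ]
```

```bash
cat > fit3.py <<'E'
from fit2 import *
def res3(w,full=True):
    # extra: rec box center offset 2, inset ; dock same
    v=w[:18];o=[]
    C={}
    for i,n in enumerate(("scene","side")):
        d=v[6+6*i:12+6*i];T=PO[n].copy();T[:3,:3]=R.from_rotvec(d[3:]).as_matrix()@T[:3,:3];T[:3,3]+=d[:3];C[n]=T
    for k,c,t,a,b,u,ww in obs:
        th,hb,e=(.42,(.085,.065,.066),w[18:21]) if k=="rec" else (.5,(.095,.060,.014),w[21:24])
        B,S=frame(*(v[:3] if k=="rec" else v[3:6]),th)
        X=(B@[a*(hb[0]-e[2])+e[0],b*(hb[1]-e[2])+e[1],hb[2],1] if t=="box" else S@[a*.04,b*.022,0,1])[:3]
        o.append(proj(c,C[c],X)-(u,ww))
    o=np.array(o)
    if not full:return o
    pr=np.concatenate([v[6:9]/.002,v[9:12]/.002,v[12:15]/.002,v[15:18]/.002,w[18:]/.005])
    return np.concatenate([o.ravel()/.5,pr])
w0=np.r_[np.load("fit.npy"),np.zeros(6)]
s=least_squares(res3,w0,loss="soft_l1",x_scale=np.r_[.01,.01,.1,.01,.01,.1,np.full(18,.002)])
v=s.x;print(v[:6].round(4),(v[6:]*1000).round(1))
for q,e in zip(obs,res3(v,False)):print(*q[:5],e.round(2))
for i,k in((0,"rec"),(3,"dock")):
    print(k,frame(*v[i:i+3],.42 if i==0 else .5)[1][:3,3].round(4))
np.save("fit.npy",v[:18])
from ov import ov
ov({n:v[:3] for n in PO},{n:v[3:6] for n in PO},"ov3")
E
python3 fit3.py
```

```text
[ 0.6368  0.163  -0.2612  0.6177 -0.1501  0.2091] [ 0.2  0.3  0.5  0.9 -0.  -0.2 -0.2 -0.3  0.6  0.1 -0.4 -0.2  8.4 -0.2
  1.1  3.8  1.   1.7]
rec scene box -1 -1 [ 0.11 -0.07]
rec scene box 1 -1 [-0.51 -0.3 ]
rec scene box 1 1 [0.02 0.15]
rec scene box -1 1 [ 0.64 -0.04]
rec scene mouth -1 -1 [-0.17  0.64]
rec scene mouth 1 -1 [-0.29 -0.67]
rec scene mouth 1 1 [0.51 0.06]
rec side box 1 1 [-0.35 -0.25]
rec side box -1 1 [ 0.39 -0.24]
rec side box -1 -1 [0.08 0.1 ]
rec side box 1 -1 [-0.06  0.27]
rec side mouth -1 1 [0.42 0.69]
rec side mouth -1 -1 [ 2.63 -2.4 ]
rec side mouth 1 1 [-1.38 -0.13]
rec side mouth 1 -1 [-0.94  0.08]
dock scene box -1 -1 [-0.2   0.12]
dock scene box 1 -1 [-0.12 -0.25]
dock scene box 1 1 [ 0.4  -0.36]
dock scene mouth -1 -1 [-0.81  0.7 ]
dock scene mouth -1 1 [ 0.26 -0.18]
dock scene mouth 1 1 [ 0.24 -0.2 ]
dock scene mouth 1 -1 [-0.02  1.  ]
dock side box -1 -1 [0.32 0.01]
dock side box -1 1 [-0.45 -0.06]
dock side box 1 1 [-0.02 -0.81]
dock side mouth -1 1 [0.51 0.86]
dock side mouth -1 -1 [-0.29  0.81]
dock side mouth 1 -1 [-0.46 -0.04]
dock side mouth 1 1 [ 0.67 -0.09]
rec [0.6078 0.1708 0.124 ]
dock [ 0.5884 -0.1563  0.124 ]
```

View pics/ov3_scene.png

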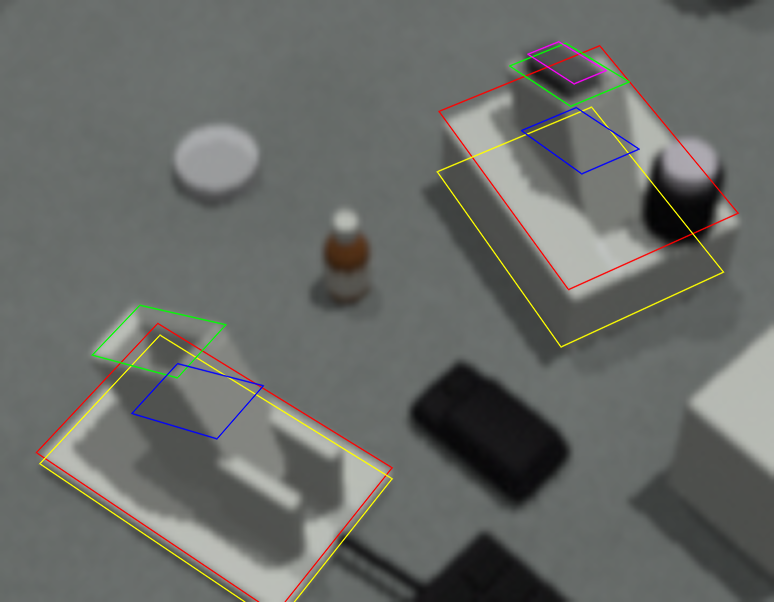

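View pics/ov3_side.png

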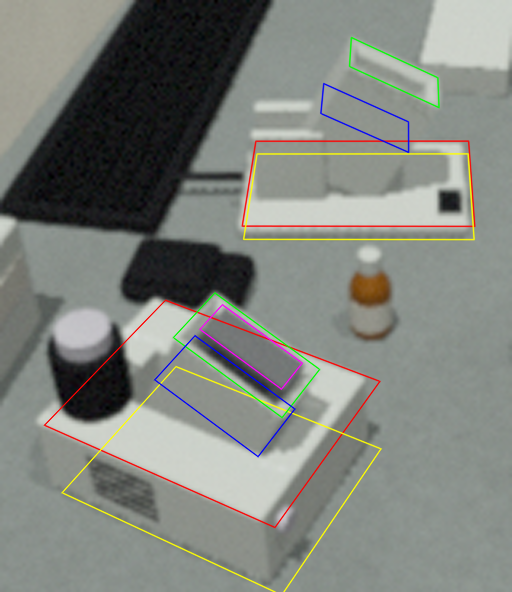

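```bash
cat >> h.py <<'E'
def tool_target(S,off):
    """S slot frame 4x4; TCP at off(slot coords); tool x=slot x, z=-slot z"""
    T=np.eye(4);T[:3,:3]=S[:3,:3]@np.diag([1,-1,-1]);T[:3,3]=S[:3,:3]@np.array(off)+S[:3,3];return T
def cur(s):
    T=np.eye(4);T[:3,:3]=R.from_quat(s["eef_rot"]).as_matrix();T[:3,3]=s["tool_pos"];return T
def delta(A,B):
    D=np.linalg.inv(A)@B
    rv=np.degrees(R.from_matrix(D[:3,:3]).as_rotvec())
    print("d",(D[:3,3]/.06).round(3),"a",(rv/6).round(3),"| mm",(D[:3,3]*1e3).round(1),"deg",rv.round(2))
def slot(name):
    import json
    x=json.load(open("slots.json"))[name]   # mouth xyz, yaw, lean
    B,S=frame(0,0,x[3],x[4]);S[:3,3]=x[:3];return S
E
cat > slots.json <<'E'
{"rec":[0.6078,0.1708,0.124,-0.261,0.42],"dock":[0.5884,-0.1563,0.124,0.209,0.5]}
E
python3 - <<'E'
from h import *
from plant import r
s=r.get_state();delta(cur(s),tool_target(slot("rec"),(0,0,.15)))
E
```

```text
d [  9.644 -10.978   0.05 ] a [-1.075  3.92   4.982] | mm [ 578.7 -658.7    3. ] deg [-6.45 23.52 29.89]
```

Emit:
servo_tool --deltas '[{"dx": 9.64,"dy": -10.98,"dz": 0,"ax": -1.07,"ay": 3.92,"az": 4.98,"hand": 88},{"dx": 9.64,"dy": -10.98,"dz": 0,"ax": -1.07,"ay": 3.92,"az": 4.98,"hand": 88},{"dx": 9.64,"dy": -10.98,"dz": 0,"ax": -1.07,"ay": 3.92,"az": 4.98,"hand": 88},{"dx": 9.64,"dy": -10.98,"dz": 0,"ax": -1.07,"ay": 3.92,"az": 4.98,"hand": 88},{"dx": 9.64,"dy": -10.98,"dz": 0,"ax": -1.07,"ay": 3.92,"az": 4.98,"hand": 88},{"dx": 9.64,"dy": -10.98,"dz": 0,"ax": -1.07,"ay": 3.92,"az": 4.98,"hand": 88},{"dx": 9.64,"dy": -10.98,"dz": 0,"ax": -1.07,"ay": 3.92,"az": 4.98,"hand": 88},{"dx": 9.64,"dy": -10.98,"dz": 0,"ax": -1.07,"ay": 3.92,"az": 4.98,"hand": 88},{"dx": 9.64,"dy": -10.98,"dz": 0,"ax": -1.07,"ay": 3.92,"az": 4.98,"hand": 88},{"dx": 9.64,"dy": -10.98,"dz": 0,"ax": -1.07,"ay": 3.92,"az": 4.98,"hand": 88}]'

```text
clock: 1.4
tool_pos: [0.4049, -0.1439, 0.2963]
eef_rot: [0.971, -0.127, 0.199, 0.026]
contact_force: [0.9, 0.5, -1.0]
opening: 0.997
```

```bash
python3 - <<'E'
from h import *
from plant import r
s=r.get_state();print(s["q"].round(2),s["tool_pos"].round(3));delta(cur(s),tool_target(slot("rec"),(0,0,.15)))
E
```

```text
[ 0.12  0.3   0.14  2.42 -1.    0.04 -0.59] [ 0.405 -0.144  0.296]
d [ 0.596 -5.939  0.893] a [0.001 0.147 0.01 ] | mm [  35.8 -356.3   53.6] deg [0.   0.88 0.06]
```

Emit:
servo_tool --deltas '[{"dx": 0.6,"dy": -5.94,"dz": 0.89,"ay": 0.15},{"dx": 0.6,"dy": -5.94,"dz": 0.89,"ay": 0.15},{"dx": 0.6,"dy": -5.94,"dz": 0.89,"ay": 0.15},{"dx": 0.6,"dy": -5.94,"dz": 0.89,"ay": 0.15},{"dx": 0.6,"dy": -5.94,"dz": 0.89,"ay": 0.15},{"dx": 0.6,"dy": -5.94,"dz": 0.89,"ay": 0.15},{"dx": 0.6,"dy": -5.94,"dz": 0.89,"ay": 0.15},{"dx": 0.6,"dy": -5.94,"dz": 0.89,"ay": 0.15}]'

```text
schema error: expected keys dx, dy, dz, ax, ay, az, hand
```

```bash
python3 - <<'E'
from h import *
from plant import r,eyes
s=r.get_state();print(s["q"].round(2),s["tool_pos"].round(3));delta(cur(s),tool_target(slot("rec"),(0,0,.15)))
m=eyes.camera_model("wrist")["pose"]
p,d=eyes.snapshot("wrist");cv2.imwrite("pics/w1.png",p[:,:,::-1]);np.savez("pics/w1.npz",p=p,d=d,pose=m,T=cur(s))
E
```

```text
[ 0.12  0.3   0.14  2.42 -1.    0.04 -0.59] [ 0.405 -0.144  0.296]
d [ 0.596 -5.939  0.893] a [0.001 0.147 0.01 ] | mm [  35.8 -356.3   53.6] deg [0.   0.88 0.06]
```

View pics/w1.png

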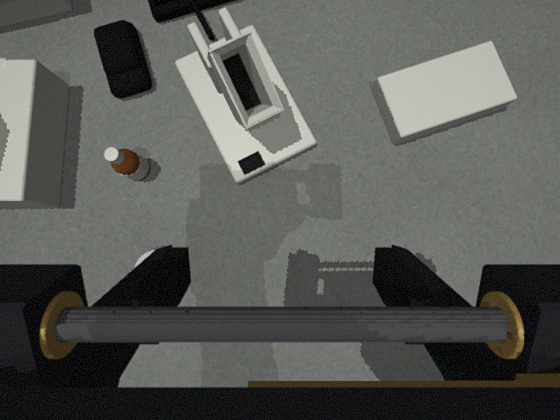

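Useful incidental wrist view: the dock mouth is at about (243,82), the bottle at (122,157), slide box on the right. I'll resend the move with all keys.

Emit:
servo_tool --deltas '[{"dx": 0.6,"dy": -5.94,"dz": 0.89,"ax": 0,"ay": 0.15,"az": 0,"hand": 88},{"dx": 0.6,"dy": -5.94,"dz": 0.89,"ax": 0,"ay": 0.15,"az": 0,"hand": 88},{"dx": 0.6,"dy": -5.94,"dz": 0.89,"ax": 0,"ay": 0.15,"az": 0,"hand": 88},{"dx": 0.6,"dy": -5.94,"dz": 0.89,"ax": 0,"ay": 0.15,"az": 0,"hand": 88},{"dx": 0.6,"dy": -5.94,"dz": 0.89,"ax": 0,"ay": 0.15,"az": 0,"hand": 88},{"dx": 0.6,"dy": -5.94,"dz": 0.89,"ax": 0,"ay": 0.15,"az": 0,"hand": 88},{"dx": 0.6,"dy": -5.94,"dz": 0.89,"ax": 0,"ay": 0.15,"az": 0,"hand": 88},{"dx": 0.6,"dy": -5.94,"dz": 0.89,"ax": 0,"ay": 0.15,"az": 0,"hand": 88}]'

```text
clock: 2.45
tool_pos: [0.5482, 0.1871, 0.2596]
eef_rot: [0.97, -0.125, 0.206, 0.028]
contact_force: [-0.1, -0.1, -0.2]
opening: 0.996
```

```bash
cat > look.py <<'E'
from h import *
import sys
from plant import r,eyes
def look(tag,sl):
    s=r.get_state();print(s["clock"],s["q"].round(2),s["tool_pos"].round(4));
    m=eyes.camera_model("wrist")["pose"]
    p,d=eyes.snapshot("wrist");np.savez(f"pics/{tag}.npz",p=p,d=d,pose=m,T=cur(s))
    c=p[:,:,::-1].copy();S=slot(sl)
    cv2.imwrite(f"pics/{tag}.png",c)
look(sys.argv[1],sys.argv[2])
s=r.get_state();delta(cur(s),tool_target(slot(sys.argv[2]),(0,0,.15)))
E
python3 look.py w2 rec
```

```text
2.45 [-1.09  0.74  0.92  2.05 -0.97  0.38 -1.37] [0.5482 0.1871 0.2596]
d [ 0.011 -0.033 -0.01 ] a [0.014 0.012 0.018] | mm [ 0.7 -2.  -0.6] deg [0.08 0.07 0.11]
```

View pics/w2.png

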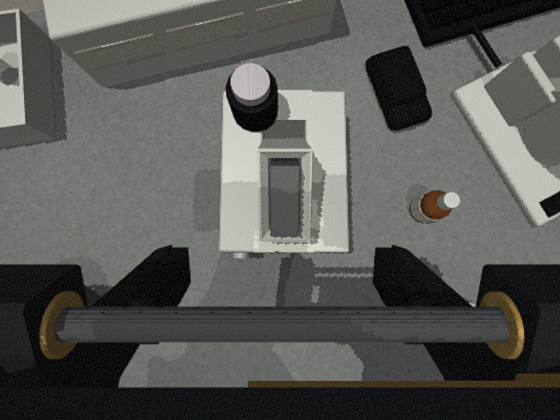

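```bash
cat > wz.py <<'E'
from h import *
import sys
tag,sl,top=sys.argv[1],sys.argv[2],float(sys.argv[3]);x0,y0,x1,y1=map(int,sys.argv[4:8]);sc=float(sys.argv[8])
z=np.load(f"pics/{tag}.npz");S=slot(sl);P=z["pose"]
c=cv2.resize(z["p"][y0:y1,x0:x1,::-1],None,fx=sc,fy=sc,interpolation=cv2.INTER_CUBIC)
raw=c.copy()
def poly(hx,hy,zz,col):
    X=np.array([(hx,hy,zz),(hx,-hy,zz),(-hx,-hy,zz),(-hx,hy,zz)])@S[:3,:3].T+S[:3,3]
    u=proj("wrist",P,X);print(np.round(u,1).tolist())
    cv2.polylines(c,[np.round((u-(x0,y0)+.5)*sc).astype(int)],True,col,1,cv2.LINE_AA)
poly(.04,.022,0,(0,255,0));poly(.038,.02,0,(255,255,0))
if top>-1:poly(.03,.012,top,(255,0,255))
else: poly(.032,.014,-.007,(255,0,255))
cv2.imwrite(f"pics/{tag}_z.png",c);cv2.imwrite(f"pics/{tag}_r.png",raw)
E
python3 wz.py w2 rec .0085 210 80 360 260 3.3
```

```text
[[254.5, 147.6], [309.2, 147.9], [306.5, 240.7], [256.0, 240.4]]
[[257.0, 150.1], [306.6, 150.4], [304.3, 238.5], [258.3, 238.3]]
[[266.5, 161.6], [297.0, 161.8], [295.7, 233.3], [267.0, 233.1]]
```

View pics/w2_z.png

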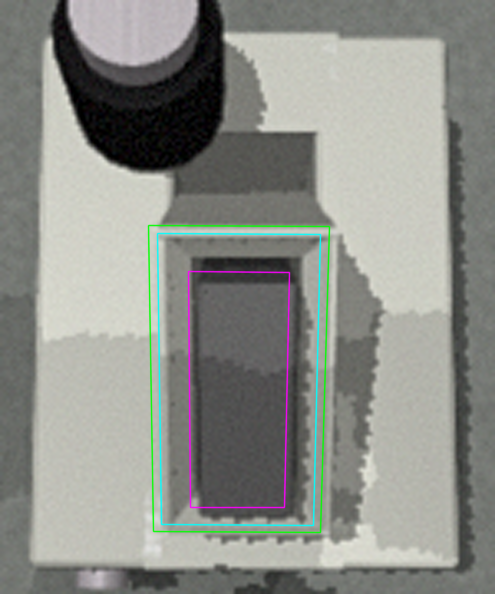

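View pics/w2_r.png

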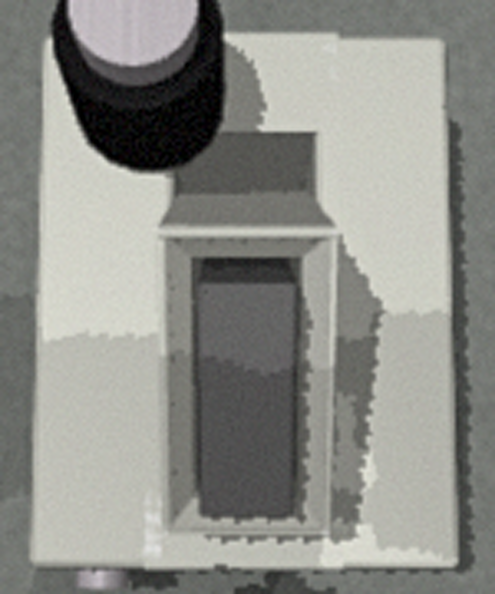

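```bash
cat > wfit.py <<'E'
from h import *
import sys,json
from scipy.optimize import least_squares
def wfit(tag,sl,pts,x0,y0,sc,free_z=False):
    # pts: list of (X slot coords, u,v zoom)
    z=np.load(f"pics/{tag}.npz");P=z["pose"];J=json.load(open("slots.json"));b=J[sl]
    A=np.array([p[0] for p in pts]);U=np.array([(p[1]/sc+x0-.5,p[2]/sc+y0-.5) for p in pts])
    def f(v):
        S=frame(0,0,v[2],b[4])[1];S[:3,3]=[v[0],v[1],.124+v[3]]
        return np.r_[(proj("wrist",P,A@S[:3,:3].T+S[:3,3])-U).ravel(),v[3]/.001 if free_z else v[3]/1e-5]
    s=least_squares(f,[b[0],b[1],b[3],0],x_scale=[.01,.01,.1,.01])
    print(sl,"old",b,"new",s.x.round(4));print(s.fun.round(2))
    b[0],b[1],b[2],b[3]=map(float,(s.x[0],s.x[1],.124+s.x[3],s.x[2]));json.dump(J,open("slots.json","w"))
E
python3 - <<'E'
from wfit import *
c=.0085
wfit("w2","rec",[((.04,.022,0),160,232),((.04,-.022,0),338,232),((-.04,-.022,0),330,537),((-.04,.022,0),163,535),
((.03,.012,c),199,283),((.03,-.012,c),297,281),((-.03,-.012,c),294,518),((-.03,.012,c),202,516)],210,80,3.3,True)
S=slot("rec")
z=np.load("pics/w2.npz");z=dict(z)
w,p=cloud("wrist","pics/w2.npz")
q=loc(S,w[165:232,272:294].reshape(-1,3));print("top z (slot)",np.nanmedian(q[:,2]),np.nanpercentile(q[:,2],[10,90]))
from plant import r
delta(cur(r.get_state()),tool_target(S,(0,0,.0085+.025+.012)))
E
```

```text
rec old [0.6078, 0.1708, 0.124, -0.261, 0.42] new [ 6.053e-01  1.689e-01 -2.579e-01 -3.000e-04]
[-0.51  0.36  0.24  0.51  0.07  0.64  0.13  1.14 -0.15 -1.03  0.59 -0.35
  0.19 -0.87 -0.57 -0.32 -0.29]
top z (slot) 0.010050987912987641 [0.00915396 0.01088898]
d [-0.018  0.008  1.723] a [ 0.026  0.012 -0.01 ] | mm [ -1.1   0.5 103.4] deg [ 0.16  0.07 -0.06]
```

Emit:
servo_tool --deltas '[{"dx": -0.02,"dy": 0.01,"dz": 0.4,"ax": 0,"ay": 0,"az": 0,"hand": 0},{"dx": -0.02,"dy": 0.01,"dz": 0.8,"ax": 0,"ay": 0,"az": 0,"hand": 0},{"dx": -0.02,"dy": 0.01,"dz": 1.2,"ax": 0,"ay": 0,"az": 0,"hand": 0},{"dx": -0.02,"dy": 0.01,"dz": 1.6,"ax": 0,"ay": 0,"az": 0,"hand": 0},{"dx": -0.02,"dy": 0.01,"dz": 1.8,"ax": 0,"ay": 0,"az": 0,"hand": 0},{"dx": -0.02,"dy": 0.01,"dz": 1.8,"ax": 0,"ay": 0,"az": 0,"hand": 0}]'

```text
clock: 3.25
tool_pos: [0.5891, 0.1707, 0.1618]
eef_rot: [0.97, -0.129, 0.206, 0.028]
contact_force: [-0.3, 0.8, 1.1]
opening: 0.341
```

```bash
python3 look.py w3 rec; cat > st.py <<'E'
from h import *
import sys
from plant import r
s=r.get_state();f=s["contact_force"];T=cur(s)
S=slot(sys.argv[1])
print("t",s["clock"],"F",f.round(2),"along tool z",(f@T[:3,2]).round(2),"TCP in slot mm",(loc(S,T[:3,3])*1e3).round(2),"tip z",((loc(S,T[:3,3])[2]-.025)*1e3).round(2),"ang err deg",np.degrees(R.from_matrix(tool_target(S,(0,0,0))[:3,:3].T@T[:3,:3]).as_rotvec()).round(2),"open mm",s["opening"]*88.1)
E
python3 st.py rec
```

```text
3.25 [-0.77  0.82  0.48  2.03 -0.98  0.07 -1.36] [0.5891 0.1707 0.1618]
d [-0.017 -0.023 -1.803] a [ 0.028  0.009 -0.048] | mm [  -1.    -1.4 -108.2] deg [ 0.17  0.06 -0.29]
t 3.3 F [-0.78 -0.09  0.61] along tool z -0.85 TCP in slot mm [ 0.91 -1.7  41.81] tip z 16.81 ang err deg [-0.17 -0.06  0.29] open mm 26.048130280065582
```

View pics/w3.png

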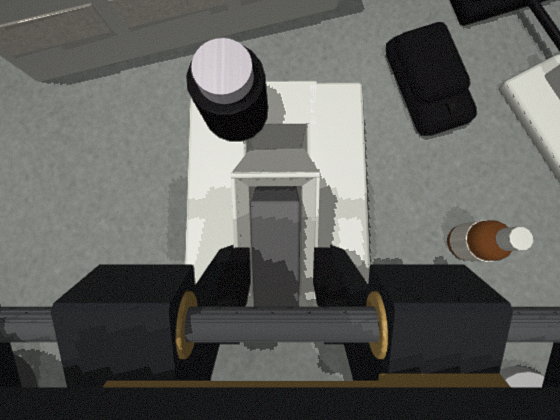

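Emit:
servo_tool --deltas '[{"dx": -0.01,"dy": -0.03,"dz": 0,"ax": 0,"ay": 0,"az": 0,"hand": 0},{"dx": -0.01,"dy": -0.03,"dz": 0.05,"ax": 0,"ay": 0,"az": 0,"hand": 0},{"dx": -0.01,"dy": -0.03,"dz": 0.05,"ax": 0,"ay": 0,"az": 0,"hand": 0},{"dx": -0.01,"dy": -0.03,"dz": 0.05,"ax": 0,"ay": 0,"az": 0,"hand": 0}]'

```text
clock: 3.8
tool_pos: [0.5905, 0.1755, 0.1587]
eef_rot: [0.97, -0.127, 0.206, 0.027]
contact_force: [0.6, -0.1, 0.2]
opening: 0.004
```

```bash
python3 look.py w4 rec;python3 st.py rec
```

```text
3.8 [-0.78  0.82  0.47  2.02 -0.98  0.07 -1.36] [0.5905 0.1755 0.1587]
d [ 0.005  0.046 -1.86 ] a [ 0.014  0.006 -0.015] | mm [   0.3    2.7 -111.6] deg [ 0.08  0.04 -0.09]
t 3.85 F [-0.75 -0.71  0.49] along tool z -0.67 TCP in slot mm [-0.37  2.58 38.42] tip z 13.42 ang err deg [-0.08 -0.04  0.09] open mm 0.2871871594222544
```

View pics/w4.png

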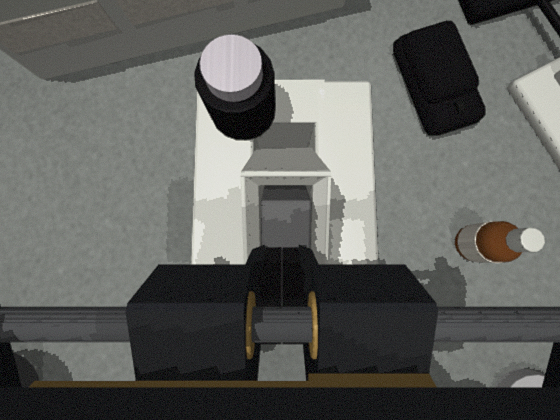

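Emit:
servo_tool --deltas '[{"dx": 0.01,"dy": 0.04,"dz": 0,"ax": 0,"ay": 0,"az": 0,"hand": 0},{"dx": 0.01,"dy": 0.04,"dz": 0.05,"ax": 0,"ay": 0,"az": 0,"hand": 0},{"dx": 0.01,"dy": 0.04,"dz": 0.1,"ax": 0,"ay": 0,"az": 0,"hand": 0},{"dx": 0.01,"dy": 0.04,"dz": 0.13,"ax": 0,"ay": 0,"az": 0,"hand": 0},{"dx": 0.01,"dy": 0.04,"dz": 0.13,"ax": 0,"ay": 0,"az": 0,"hand": 0}]'

```text
clock: 4.47
tool_pos: [0.5935, 0.172, 0.1517]
eef_rot: [0.97, -0.127, 0.206, 0.027]
contact_force: [-1.6, -1.3, 3.2]
opening: 0.005
```

```bash
python3 st.py rec
```

```text
t 4.475 F [-1.59 -1.27  3.2 ] along tool z -3.42 TCP in slot mm [ 0.29  0.04 30.54] tip z 5.54 ang err deg [-0.08 -0.04  0.12] open mm 0.4633990287764385
```

Emit:
servo_tool --deltas '[{"dx": 0,"dy": 0,"dz": 0.03,"ax": 0,"ay": 0,"az": 0,"hand": 0},{"dx": 0,"dy": 0,"dz": 0.05,"ax": 0,"ay": 0,"az": 0,"hand": 0},{"dx": 0,"dy": 0,"dz": 0.05,"ax": 0,"ay": 0,"az": 0,"hand": 0}]'

```text
clock: 4.85
tool_pos: [0.5948, 0.172, 0.1493]
eef_rot: [0.97, -0.127, 0.206, 0.028]
contact_force: [-2.3, 0.5, 3.4]
opening: 0.005
```

```bash
python3 st.py rec
```

```text
t 4.85 F [-2.28  0.48  3.41] along tool z -4.06 TCP in slot mm [ 0.49  0.35 27.83] tip z 2.83 ang err deg [-0.13 -0.11  0.1 ] open mm 0.4770818184518716
```

Emit:
servo_tool --deltas '[{"dx": 0,"dy": 0,"dz": 0.02,"ax": 0,"ay": 0,"az": 0,"hand": 0},{"dx": 0,"dy": 0,"dz": 0.04,"ax": 0,"ay": 0,"az": 0,"hand": 0},{"dx": 0,"dy": 0,"dz": 0.04,"ax": 0,"ay": 0,"az": 0,"hand": 0}]'

```text
clock: 5.22
tool_pos: [0.5961, 0.172, 0.1474]
eef_rot: [0.97, -0.127, 0.205, 0.028]
contact_force: [-3.5, 0.7, 4.3]
opening: 0.003
```

```bash
python3 st.py rec
```

```text
t 5.225 F [-3.53  0.73  4.32] along tool z -5.41 TCP in slot mm [ 0.82  0.65 25.56] tip z 0.56 ang err deg [-0.16 -0.16  0.1 ] open mm 0.29822389124188925
```

Emit:
servo_tool --deltas '[{"dx": 0,"dy": 0,"dz": 0.02,"ax": 0,"ay": 0,"az": 0,"hand": 0},{"dx": 0,"dy": 0,"dz": 0.025,"ax": 0,"ay": 0,"az": 0,"hand": 0},{"dx": 0,"dy": 0,"dz": 0.025,"ax": 0,"ay": 0,"az": 0,"hand": 0}]'

```text
clock: 5.6
tool_pos: [0.5967, 0.1719, 0.1465]
eef_rot: [0.97, -0.127, 0.205, 0.028]
contact_force: [-4.8, 0.3, 7.6]
opening: 0.004
```

```bash
python3 st.py rec
```

```text
t 5.6 F [-4.82  0.33  7.6 ] along tool z -8.87 TCP in slot mm [ 0.99  0.8  24.51] tip z -0.49 ang err deg [-0.17 -0.19  0.11] open mm 0.31316373236673584
```

Emit:
servo_tool --deltas '[{"dx": 0,"dy": 0,"dz": 0.015,"ax": 0,"ay": 0,"az": 0,"hand": 0},{"dx": 0,"dy": 0,"dz": 0.015,"ax": 0,"ay": 0,"az": 0,"hand": 0}]'

```text
clock: 5.85
tool_pos: [0.597, 0.172, 0.1459]
eef_rot: [0.97, -0.127, 0.205, 0.028]
contact_force: [-6.3, 0.5, 8.6]
opening: 0.005
```

```bash
python3 st.py rec
```

```text
t 5.85 F [-6.34  0.46  8.6 ] along tool z -10.39 TCP in slot mm [ 1.05  0.92 23.84] tip z -1.16 ang err deg [-0.17 -0.21  0.11] open mm 0.47919319317714004
```

Emit:
servo_tool --deltas '[{"dx": 0,"dy": 0,"dz": -0.3,"ax": 0,"ay": 0,"az": 0,"hand": 0},{"dx": 0,"dy": 0,"dz": -0.9,"ax": 0,"ay": 0,"az": 0,"hand": 0},{"dx": 0,"dy": 0,"dz": -1.6,"ax": 0,"ay": 0,"az": 0,"hand": 70},{"dx": 0,"dy": 0,"dz": -2.0,"ax": 0,"ay": 0,"az": 0,"hand": 88},{"dx": 0,"dy": 0,"dz": -2.0,"ax": 0,"ay": 0,"az": 0,"hand": 88},{"dx": 0,"dy": 0,"dz": -2.0,"ax": 0,"ay": 0,"az": 0,"hand": 88},{"dx": 0,"dy": 0,"dz": -2.0,"ax": 0,"ay": 0,"az": 0,"hand": 88}]'

```text
clock: 6.72
tool_pos: [0.5507, 0.1844, 0.2545]
eef_rot: [0.97, -0.127, 0.205, 0.028]
contact_force: [-0.1, 0.7, 0.9]
opening: 0.545
```

```bash
python3 look.py w5 rec;python3 st.py rec; python3 wz.py w5 rec .0365 210 80 360 260 3.3
python3 - <<'E'
from h import *
S=slot("rec");w,p=cloud("wrist","pics/w5.npz")
q=loc(S,w.reshape(-1,3));m=(abs(q[:,0])<.02)&(abs(q[:,1])<.008)&(q[:,2]<.06)
print(np.nanpercentile(q[m,2],[10,50,90]))
E
```

```text
6.725 [-1.05  0.73  0.85  2.05 -0.89  0.34 -1.44] [0.5507 0.1844 0.2545]
d [-0.028  0.017 -0.122] a [ 0.04   0.035 -0.02 ] | mm [-1.7  1.  -7.3] deg [ 0.24  0.21 -0.12]
t 6.775 F [-0.5  -0.01  0.3 ] along tool z -0.47 TCP in slot mm [  1.64   1.   142.64] tip z 117.64 ang err deg [-0.24 -0.21  0.12] open mm 51.97986832069437
[[253.7, 151.7], [309.6, 151.5], [307.5, 245.7], [256.0, 245.9]]
[[256.3, 154.2], [307.0, 154.1], [305.2, 243.6], [258.3, 243.7]]
[[264.6, 172.6], [299.3, 172.5], [298.2, 252.6], [265.8, 252.7]]
[0.0367878  0.03762227 0.03850264]
```

View pics/w5_z.png

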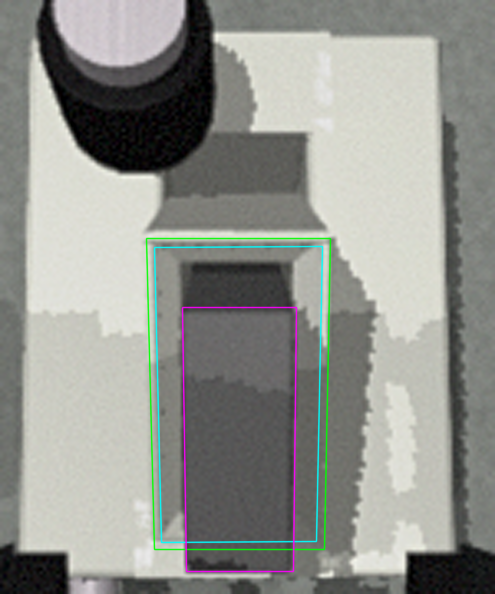

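View pics/w5.png

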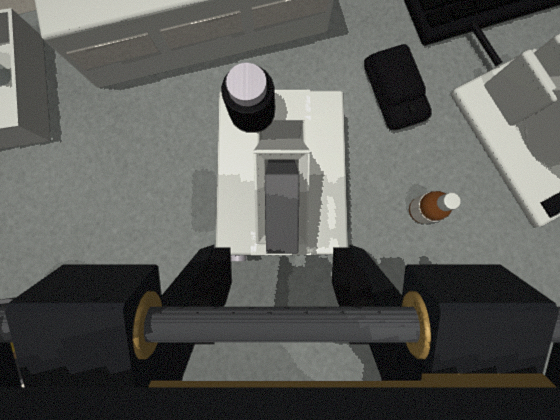

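Emit:
servo_tool --deltas '[{"dx": -0.03,"dy": 0.02,"dz": 0.5,"ax": 0.04,"ay": 0.03,"az": -0.02,"hand": 52},{"dx": -0.03,"dy": 0.02,"dz": 1.0,"ax": 0.04,"ay": 0.03,"az": -0.02,"hand": 52},{"dx": -0.03,"dy": 0.02,"dz": 1.5,"ax": 0.04,"ay": 0.03,"az": -0.02,"hand": 52},{"dx": -0.03,"dy": 0.02,"dz": 1.75,"ax": 0.04,"ay": 0.03,"az": -0.02,"hand": 52},{"dx": -0.03,"dy": 0.02,"dz": 1.75,"ax": 0.04,"ay": 0.03,"az": -0.02,"hand": 52},{"dx": -0.03,"dy": 0.02,"dz": 1.75,"ax": 0.04,"ay": 0.03,"az": -0.02,"hand": 52}]'

```text
clock: 7.52
tool_pos: [0.5898, 0.1725, 0.159]
eef_rot: [0.97, -0.126, 0.207, 0.026]
contact_force: [0.4, -0.7, 0.8]
opening: 0.588
```

```bash
python3 look.py w6 rec;python3 st.py rec
```

```text
7.525 [-0.76  0.82  0.45  2.03 -0.96  0.05 -1.37] [0.5898 0.1725 0.159 ]
d [ 0.003 -0.004 -1.852] a [-0.011 -0.008  0.001] | mm [   0.2   -0.2 -111.1] deg [-0.07 -0.05  0.01]
t 7.575 F [ 0.65  0.56 -0.34] along tool z 0.51 TCP in slot mm [-0.07 -0.1  38.89] tip z 13.89 ang err deg [ 0.07  0.05 -0.01] open mm 52.12844324116083
```

View pics/w6.png

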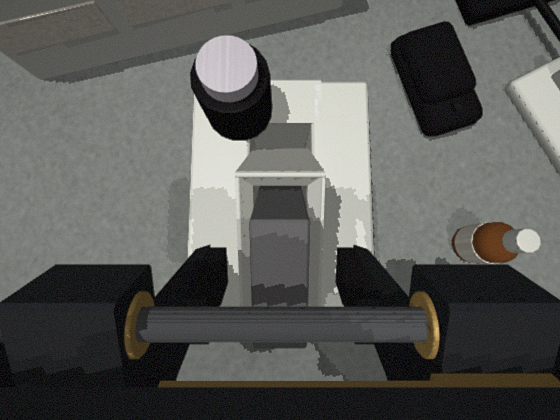

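Emit:
servo_tool --deltas '[{"dx": 0,"dy": 0,"dz": 0.08,"ax": 0,"ay": 0,"az": 0,"hand": 52},{"dx": 0,"dy": 0,"dz": 0.15,"ax": 0,"ay": 0,"az": 0,"hand": 52},{"dx": 0,"dy": 0,"dz": 0.15,"ax": 0,"ay": 0,"az": 0,"hand": 40},{"dx": 0,"dy": 0,"dz": 0.15,"ax": 0,"ay": 0,"az": 0,"hand": 30},{"dx": 0,"dy": 0,"dz": 0.15,"ax": 0,"ay": 0,"az": 0,"hand": 15},{"dx": 0,"dy": 0,"dz": 0.15,"ax": 0,"ay": 0,"az": 0,"hand": 15},{"dx": 0,"dy": 0,"dz": 0.15,"ax": 0,"ay": 0,"az": 0,"hand": 15}]' --newtons 25

```text
clock: 8.45
tool_pos: [0.594, 0.1724, 0.1514]
eef_rot: [0.97, -0.126, 0.206, 0.027]
contact_force: [0.1, -0.7, 1.1]
opening: 0.269
```

```bash
python3 st.py rec
```

```text
t 8.45 F [ 0.08 -0.68  1.09] along tool z -0.89 TCP in slot mm [ 0.51  0.54 30.09] tip z 5.09 ang err deg [-0.   -0.07 -0.02] open mm 23.688060371664378
```

Emit:
servo_tool --deltas '[{"dx": 0,"dy": 0,"dz": -0.15,"ax": 0,"ay": 0,"az": 0,"hand": 15},{"dx": 0,"dy": 0,"dz": -0.4,"ax": 0,"ay": 0,"az": 0,"hand": 15},{"dx": 0,"dy": 0,"dz": -0.8,"ax": 0,"ay": 0,"az": 0,"hand": 15},{"dx": 0,"dy": 0,"dz": -1.2,"ax": 0,"ay": 0,"az": 0,"hand": 15},{"dx": 0,"dy": 0,"dz": -1.7,"ax": 0,"ay": 0,"az": 0,"hand": 15},{"dx": 0,"dy": 0,"dz": -2.1,"ax": 0,"ay": 0,"az": 0,"hand": 15},{"dx": 0,"dy": 0,"dz": -2.1,"ax": 0,"ay": 0,"az": 0,"hand": 15}]'

```text
clock: 9.32
tool_pos: [0.544, 0.1862, 0.2675]
eef_rot: [0.97, -0.125, 0.207, 0.026]
contact_force: [0.7, -0.1, -2.5]
opening: 0.27
```

```bash
python3 look.py w7 rec;python3 st.py rec; python3 - <<'E'
from plant import r,eyes
from h import *
p,d=eyes.snapshot("side");cv2.imwrite("pics/s7.png",p[:,:,::-1])
delta(cur(r.get_state()),tool_target(slot("dock"),(0,0,.15)))
E
```

```text
9.325 [-1.08  0.71  0.89  2.05 -0.87  0.35 -1.46] [0.544  0.1862 0.2675]
d [-0.003  0.017  0.106] a [-0.008  0.013  0.009] | mm [-0.2  1.   6.4] deg [-0.05  0.08  0.05]
t 9.375 F [-0.48  0.37 -1.7 ] along tool z 1.33 TCP in slot mm [  0.16   1.02 156.36] tip z 131.36 ang err deg [ 0.05 -0.08 -0.05] open mm 23.818264708538354
d [0.93  5.866 0.602] a [ 1.973  0.77  -3.99 ] | mm [ 55.8 351.9  36.1] deg [ 11.84   4.62 -23.94]
```

View pics/w7.png

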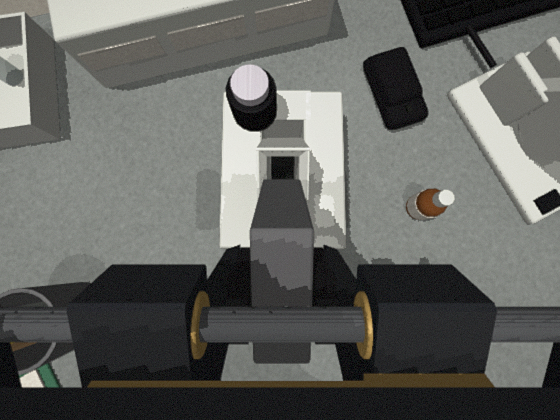

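View pics/s7.png

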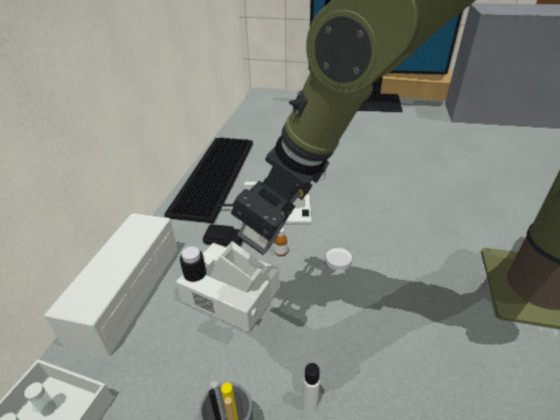

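```bash
python3 - <<'E'
from plant import r,eyes
from h import *
delta(cur(r.get_state()),tool_target(slot("dock"),(0,0,.18)))
E
```

```text
d [0.913 5.973 0.114] a [ 1.973  0.77  -3.99 ] | mm [ 54.8 358.4   6.9] deg [ 11.84   4.62 -23.94]
```

Emit:
servo_tool --deltas '[{"dx": 0.91,"dy": 5.97,"dz": 0.11,"ax": 1.97,"ay": 0.77,"az": -3.99,"hand": 15},{"dx": 0.91,"dy": 5.97,"dz": 0.11,"ax": 1.97,"ay": 0.77,"az": -3.99,"hand": 15},{"dx": 0.91,"dy": 5.97,"dz": 0.11,"ax": 1.97,"ay": 0.77,"az": -3.99,"hand": 15},{"dx": 0.91,"dy": 5.97,"dz": 0.11,"ax": 1.97,"ay": 0.77,"az": -3.99,"hand": 15},{"dx": 0.91,"dy": 5.97,"dz": 0.11,"ax": 1.97,"ay": 0.77,"az": -3.99,"hand": 15},{"dx": 0.91,"dy": 5.97,"dz": 0.11,"ax": 1.97,"ay": 0.77,"az": -3.99,"hand": 15},{"dx": 0.91,"dy": 5.97,"dz": 0.11,"ax": 1.97,"ay": 0.77,"az": -3.99,"hand": 15},{"dx": 0.91,"dy": 5.97,"dz": 0.11,"ax": 1.97,"ay": 0.77,"az": -3.99,"hand": 15},{"dx": 0.91,"dy": 5.97,"dz": 0.11,"ax": 1.97,"ay": 0.77,"az": -3.99,"hand": 15},{"dx": 0.91,"dy": 5.97,"dz": 0.11,"ax": 1.97,"ay": 0.77,"az": -3.99,"hand": 15}]'

```text
clock: 10.68
tool_pos: [0.5035, -0.1744, 0.2821]
eef_rot: [0.964, 0.1, 0.246, -0.026]
contact_force: [-0.1, 0.2, -2.3]
opening: 0.269
```

```bash
python3 look.py w8 dock;python3 st.py dock;python3 wz.py w8 dock -2 210 60 360 250 3.1
```

```text
10.675 [ 0.64  0.48 -0.35  2.18 -0.89  0.13 -0.14] [ 0.5035 -0.1744  0.2821]
d [-0.005  0.019  0.504] a [-0.01  -0.004  0.002] | mm [-0.3  1.1 30.2] deg [-0.06 -0.02  0.01]
t 10.725 F [ 0.69  0.13 -2.21] along tool z 2.28 TCP in slot mm [  0.31   1.11 180.24] tip z 155.24 ang err deg [ 0.06  0.02 -0.01] open mm 23.525235936797056
[[257.1, 145.4], [306.2, 145.3], [304.6, 229.5], [258.9, 229.5]]
[[259.4, 147.6], [303.9, 147.6], [302.6, 227.5], [260.9, 227.6]]
[[266.5, 153.4], [296.8, 153.3], [296.1, 219.3], [267.4, 219.3]]
```

View pics/w8.png

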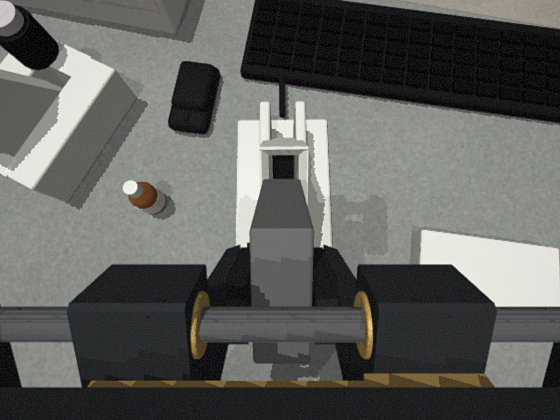

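View pics/w8_z.png

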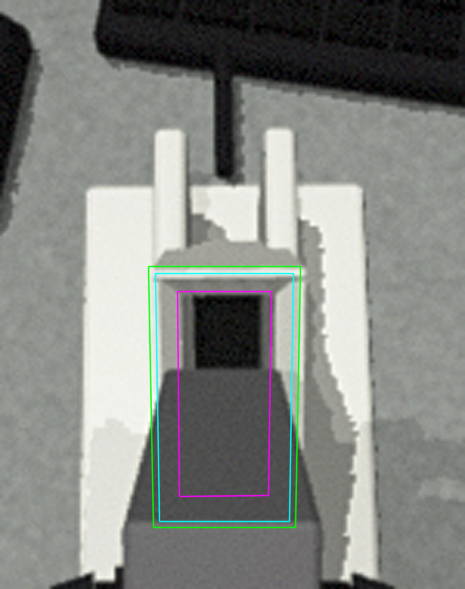

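```bash
cp pics/w8_r.png /dev/null; python3 - <<'E'
from h import *
p=np.load("pics/w8.npz")["p"];cv2.imwrite("pics/w8b.png",cv2.resize(p[135:200,245:320,::-1],None,fx=9,fy=9,interpolation=cv2.INTER_CUBIC))
E
python3 wz.py w1 dock -2 195 20 295 135 5
```

```text
[[205.9, 49.5], [247.9, 29.9], [281.4, 109.7], [243.3, 128.2]]
[[208.8, 50.7], [246.9, 32.9], [278.9, 108.7], [244.2, 125.5]]
[[217.3, 55.2], [243.2, 43.1], [270.1, 105.5], [246.0, 117.1]]
```

View pics/w8b.png

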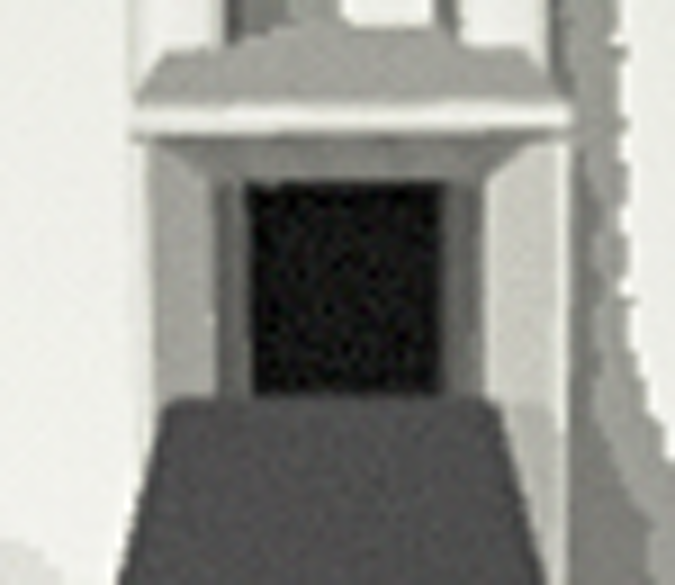

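View pics/w1_z.png

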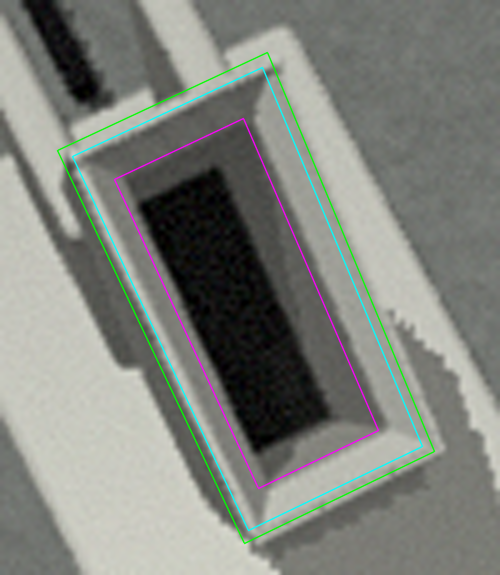

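```bash
python3 - <<'E'
from wfit import *
wfit("w8","dock",[((.04,.022,0),133,104),((.04,-.022,0),572,104),((.038,.02,0),153,136),((.038,-.02,0),548,136),((.032,.014,-.007),215,183),((.032,-.014,-.007),485,183)],245,135,9,True)
from plant import r
S=slot("dock");delta(cur(r.get_state()),tool_target(S,(0.0002,-.0002,.0935+.012)))
# cartridge position in hand vs tool: nearest corners
z=np.load("pics/w8.npz");T=z["T"]
# foot: step 2mm; back foot edge ; z=+93.5 ; shoulder at 86.5
for p in [(.03,.012,-.0065),(.03,-.012,-.0065),(.03,.012,.0865),(.03,-.012,.0865),(.028,.010,.0935),(.028,-.010,.0935)]:
    X=T[:3,:3]@(np.array(p))+T[:3,3];print(p,proj("wrist",z["pose"],X).round(1))
z=np.load("pics/w7.npz");T=z["T"];S=slot("rec")
E
python3 - <<'E'
from h import *
p=np.load("pics/w8.npz")["p"];cv2.imwrite("pics/w8c.png",cv2.resize(p[170:260,230:335,::-1],None,fx=7,fy=7,interpolation=cv2.INTER_CUBIC))
E
```

```text
dock old [0.5884, -0.1563, 0.124, 0.209, 0.5] new [ 5.875e-01 -1.581e-01  2.067e-01 -1.000e-04]
[-0.33  0.69  0.04  0.7  -0.28 -0.61  0.43 -0.6  -0.11 -0.11  0.26 -0.1
 -0.09]
d [-0.022  0.048  1.237] a [-0.02  -0.004  0.021] | mm [-1.3  2.9 74.2] deg [-0.12 -0.02  0.13]
(0.03, 0.012, -0.0065) [315.3 224.6]
(0.03, -0.012, -0.0065) [249.9 224.6]
(0.03, 0.012, 0.0865) [301.  176.6]
(0.03, -0.012, 0.0865) [263.1 176.6]
(0.028, 0.01, 0.0935) [297.3 177.6]
(0.028, -0.01, 0.0935) [266.8 177.6]
```

View pics/w8c.png

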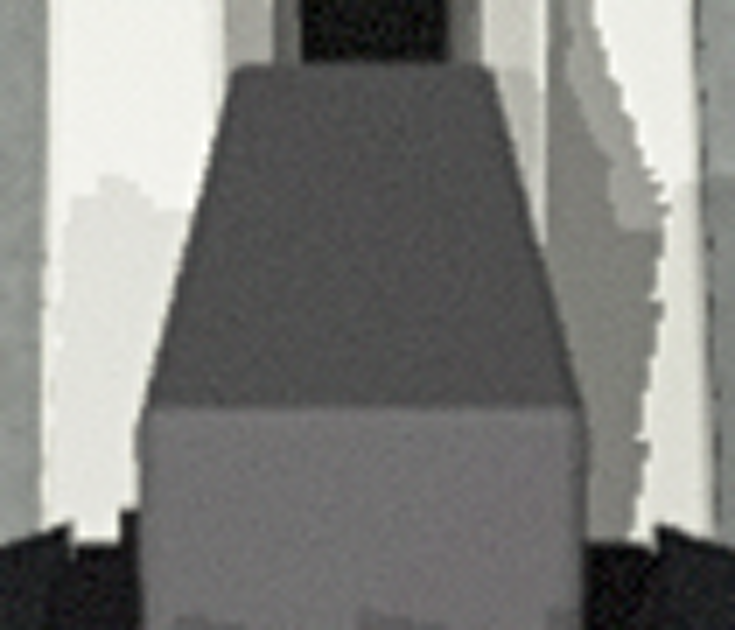

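```bash
python3 - <<'E'
from h import *
from plant import r
S=slot("dock");delta(cur(r.get_state()),tool_target(S,(0.00115,-.00045,.0935+.012)))
E
```

```text
d [-0.006  0.052  1.237] a [-0.02  -0.004  0.021] | mm [-0.4  3.1 74.2] deg [-0.12 -0.02  0.13]
```

Emit:
servo_tool --deltas '[{"dx": -0.006,"dy": 0.052,"dz": 0.4,"ax": -0.02,"ay": 0,"az": 0.02,"hand": 15},{"dx": -0.006,"dy": 0.052,"dz": 0.8,"ax": -0.02,"ay": 0,"az": 0.02,"hand": 15},{"dx": -0.006,"dy": 0.052,"dz": 1.15,"ax": -0.02,"ay": 0,"az": 0.02,"hand": 15},{"dx": -0.006,"dy": 0.052,"dz": 1.23,"ax": -0.02,"ay": 0,"az": 0.02,"hand": 15},{"dx": -0.006,"dy": 0.052,"dz": 1.23,"ax": -0.02,"ay": 0,"az": 0.02,"hand": 15},{"dx": -0.006,"dy": 0.052,"dz": 1.23,"ax": -0.02,"ay": 0,"az": 0.02,"hand": 15}]'

```text
clock: 11.48
tool_pos: [0.5446, -0.1758, 0.2288]
eef_rot: [0.965, 0.101, 0.238, -0.029]
contact_force: [-0.2, -0.2, -1.9]
opening: 0.266
```

```bash
python3 look.py w9 dock;python3 st.py dock;python3 - <<'E'
from h import *
p=np.load("pics/w9.npz")["p"];cv2.imwrite("pics/w9b.png",cv2.resize(p[130:250,220:345,::-1],None,fx=5,fy=5,interpolation=cv2.INTER_CUBIC))
E
```

```text
11.475 [ 0.62  0.62 -0.38  2.12 -1.    0.04 -0.03] [ 0.5446 -0.1758  0.2288]
d [-0.181 -0.149 -0.596] a [-0.09   0.144 -0.006] | mm [-10.9  -8.9 -35.8] deg [-0.54  0.87 -0.04]
t 11.525 F [ 0.11 -0.28 -2.33] along tool z 2.08 TCP in slot mm [ 10.32  -8.6  113.97] tip z 88.97 ang err deg [ 0.54 -0.87  0.04] open mm 23.961994798949547
```

View pics/w9b.png

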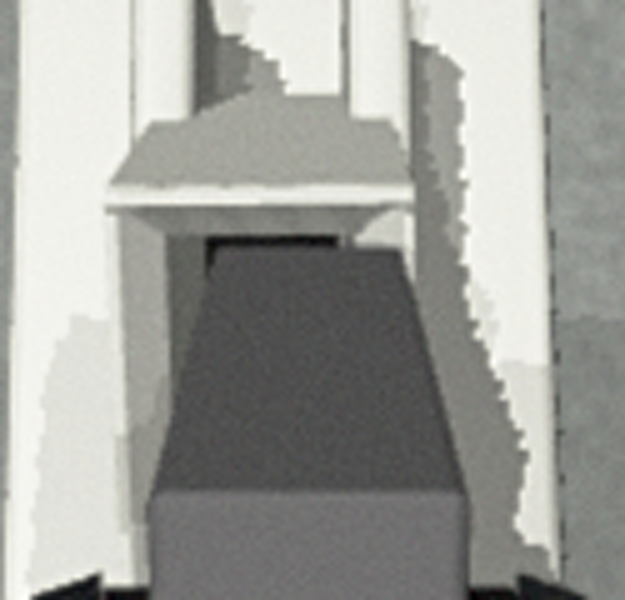

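Emit:
servo_tool --deltas '[{"dx": -0.2,"dy": -0.15,"dz": -0.7,"ax": 0,"ay": 0,"az": 0,"hand": 15},{"dx": -0.2,"dy": -0.15,"dz": -1.4,"ax": 0,"ay": 0,"az": -1.7,"hand": 15},{"dx": -0.2,"dy": -0.15,"dz": -1.5,"ax": 0,"ay": 0,"az": -3.4,"hand": 15},{"dx": -0.2,"dy": -0.15,"dz": -1.5,"ax": 0,"ay": 0,"az": -5.1,"hand": 15},{"dx": -0.2,"dy": -0.15,"dz": -1.5,"ax": 0,"ay": 0,"az": -6.8,"hand": 15},{"dx": -0.2,"dy": -0.15,"dz": -1.5,"ax": 0,"ay": 0,"az": -8.5,"hand": 15},{"dx": -0.2,"dy": -0.15,"dz": -1.5,"ax": 0,"ay": 0,"az": -10.2,"hand": 15},{"dx": -0.2,"dy": -0.15,"dz": -1.5,"ax": 0,"ay": 0,"az": -11.9,"hand": 15},{"dx": -0.2,"dy": -0.15,"dz": -1.5,"ax": 0,"ay": 0,"az": -13.6,"hand": 15},{"dx": -0.2,"dy": -0.15,"dz": -1.5,"ax": 0,"ay": 0,"az": -15,"hand": 15}]'

```text
clock: 12.78
tool_pos: [0.4912, -0.1788, 0.3029]
eef_rot: [0.609, 0.756, 0.189, 0.148]
contact_force: [-0.7, 0.1, -1.5]
opening: 0.274
```

```bash
cat >> h.py <<'E'
def tool_target2(S,off):
    T=tool_target(S,off);T[:3,:3]=T[:3,:3]@np.diag([-1,-1,1]);return T
E
python3 - <<'E'
from h import *
from plant import r
s=r.get_state();print(s["q"].round(3),s["contact_force"].round(1));S=slot("dock");T=cur(s);print((loc(S,T[:3,3])*1e3).round(1))
delta(T,tool_target(S,(0,0,.19)));delta(T,tool_target2(S,(0,0,.19)))
E
```

```text
[ 0.767  0.446 -0.497  2.153 -0.285  0.186  0.838] [-0.7  0.1 -1.5]
[ -0.6  -0.4 204.2]
d [0.005 0.014 0.237] a [-0.189  0.044 15.041] | mm [ 0.3  0.8 14.2] deg [-1.13  0.26 90.25]
d [0.005 0.014 0.237] a [ -0.044  -0.189 -14.958] | mm [ 0.3  0.8 14.2] deg [ -0.26  -1.13 -89.75]
```

Emit:
servo_tool --deltas '[{"dx": 0,"dy": 0,"dz": 0.1,"ax": 0,"ay": 0,"az": -1.7,"hand": 15},{"dx": 0,"dy": 0,"dz": 0.2,"ax": 0,"ay": 0,"az": -3.4,"hand": 15},{"dx": 0,"dy": 0.01,"dz": 0.24,"ax": 0,"ay": 0,"az": -5.1,"hand": 15},{"dx": 0,"dy": 0.01,"dz": 0.24,"ax": 0,"ay": 0,"az": -6.8,"hand": 15},{"dx": 0,"dy": 0.01,"dz": 0.24,"ax": 0,"ay": 0,"az": -8.5,"hand": 15},{"dx": 0,"dy": 0.01,"dz": 0.24,"ax": 0,"ay": -0.1,"az": -10.2,"hand": 15},{"dx": 0,"dy": 0.01,"dz": 0.24,"ax": 0,"ay": -0.1,"az": -11.9,"hand": 15},{"dx": 0,"dy": 0.01,"dz": 0.24,"ax": -0.04,"ay": -0.19,"az": -13.6,"hand": 15},{"dx": 0,"dy": 0.01,"dz": 0.24,"ax": -0.04,"ay": -0.19,"az": -14.96,"hand": 15},{"dx": 0,"dy": 0.01,"dz": 0.24,"ax": -0.04,"ay": -0.19,"az": -14.96,"hand": 15}]'

```text
clock: 14.02
tool_pos: [0.4983, -0.1774, 0.2902]
eef_rot: [-0.097, 0.964, 0.026, 0.246]
contact_force: [-0.6, -0.0, -0.8]
opening: 0.271
```

```bash
python3 look.py w10 dock; python3 - <<'E'
from h import *
from plant import r
s=r.get_state();print(s["q"].round(3),s["contact_force"].round(1));S=slot("dock");T=cur(s);print((loc(S,T[:3,3])*1e3).round(1))
delta(T,tool_target2(S,(0,0,.1055)))
E
```

```text
14.025 [ 0.86  0.5  -0.67  2.17  0.46  0.14  1.65] [ 0.4983 -0.1774  0.2902]
d [-0.005  0.009  0.661] a [-7.0000e-03  9.0000e-03  2.9927e+01] | mm [-0.3  0.5 39.6] deg [-4.0000e-02  5.0000e-02  1.7956e+02]
[ 0.864  0.504 -0.671  2.167  0.459  0.136  1.654] [-0.  -0.4 -1.5]
[ -0.3  -0.5 189.6]
d [-0.005  0.009  1.402] a [-0.006 -0.004 -0.073] | mm [-0.3  0.5 84.1] deg [-0.03 -0.03 -0.44]
```

View pics/w10.png

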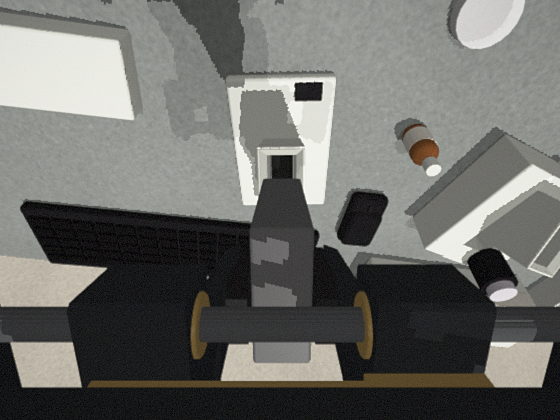

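Emit:
servo_tool --deltas '[{"dx": 0.01,"dy": 0.02,"dz": 0.4,"ax": 0,"ay": 0,"az": -0.07,"hand": 15},{"dx": 0.01,"dy": 0.02,"dz": 0.8,"ax": 0,"ay": 0,"az": -0.07,"hand": 15},{"dx": 0.01,"dy": 0.02,"dz": 1.1,"ax": 0,"ay": 0,"az": -0.07,"hand": 15},{"dx": 0.01,"dy": 0.02,"dz": 1.3,"ax": 0,"ay": 0,"az": -0.07,"hand": 15},{"dx": 0.01,"dy": 0.02,"dz": 1.3,"ax": 0,"ay": 0,"az": -0.07,"hand": 15},{"dx": 0.01,"dy": 0.02,"dz": 1.3,"ax": 0,"ay": 0,"az": -0.07,"hand": 15}]'

```text
clock: 14.82
tool_pos: [0.5347, -0.1685, 0.2208]
eef_rot: [-0.1, 0.964, 0.026, 0.246]
contact_force: [-0.7, -0.8, -1.8]
opening: 0.272
```

```bash
python3 look.py w11 dock; python3 - <<'E'
from h import *
from plant import r
s=r.get_state();print(s["q"].round(3),s["contact_force"].round(1));S=slot("dock");T=cur(s);print((loc(S,T[:3,3])*1e3).round(1))
delta(T,tool_target2(S,(-.00115,.00045,.1055)))
p=np.load("pics/w11.npz")["p"];cv2.imwrite("pics/w11b.png",cv2.resize(p[120:250,215:345,::-1],None,fx=4.6,fy=4.6,interpolation=cv2.INTER_CUBIC))
E
```

```text
14.825 [ 0.86  0.71 -0.8   2.17  1.72  0.25  0.42] [ 0.5347 -0.1685  0.2208]
d [-0.007 -0.008 -0.658] a [ 1.8000e-02 -5.0000e-03  2.9985e+01] | mm [ -0.4  -0.5 -39.5] deg [ 1.1000e-01 -3.0000e-02  1.7991e+02]
[ 0.856  0.712 -0.798  2.165  1.722  0.249  0.419] [ 0.5 -0.5 -2.1]
[ -0.4   0.5 110.5]
d [ 0.013 -0.001  0.084] a [ 0.003  0.011 -0.015] | mm [ 0.8 -0.1  5. ] deg [ 0.02  0.07 -0.09]
```

View pics/w11b.png

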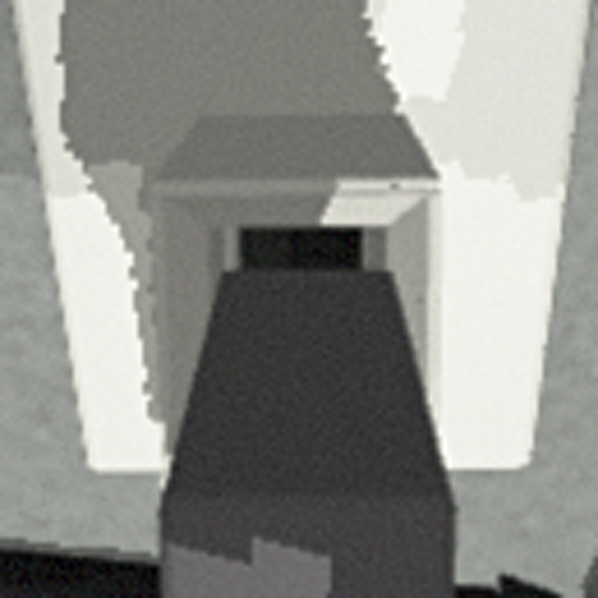

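```bash
python3 wz.py w11 dock -2 215 120 345 250 4.6; python3 - <<'E'
from h import *
z=np.load("pics/w11.npz");T=z["T"];c=np.array([-.00115,-.00045,0])
for p in [(.03,.012,-.0065),(.03,-.012,-.0065),(.03,.012,.0865),(.03,-.012,.0865)]:
    X=T[:3,:3]@(np.array(p)+c)+T[:3,3];u=proj("wrist",z["pose"],X);print(p,u.round(1),((u-(215,120)+.5)*4.6).round(0))
E
```

```text
[[308.5, 263.1], [250.9, 263.1], [248.0, 158.4], [311.0, 158.3]]
[[306.0, 260.7], [253.5, 260.7], [250.9, 161.2], [308.1, 161.2]]
[[297.8, 249.7], [261.8, 249.8], [260.3, 168.1], [298.9, 168.0]]
(0.03, 0.012, -0.0065) [311.2 230.7] [445. 511.]
(0.03, -0.012, -0.0065) [246.3 230.6] [146. 511.]
(0.03, 0.012, 0.0865) [298.7 180. ] [387. 278.]
(0.03, -0.012, 0.0865) [261. 180.] [214. 278.]
```

View pics/w11_z.png

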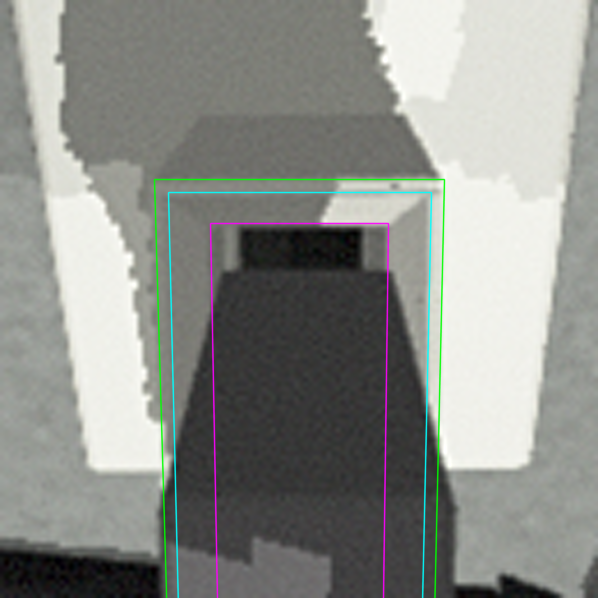

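```bash
python3 - <<'E'
from h import *
from scipy.optimize import least_squares
z=np.load("pics/w11.npz");P=z["pose"];S=slot("dock")
Bo=np.eye(4)
# base frame from slot frame
b=frame(0,0,0,.5)[1]; SB=np.linalg.inv(b)  # slot<-base
pts=[((-.04,-.022,0),152,180),((-.04,.022,0),440,178),((-.04,-.022,-.1035),205,115),((-.04,.022,-.1035),403,115)]
for y,u in((-.06+.0017,90),(.06-.0017,530)):
    pts.append((tuple((SB@[.095-.0017,y,.014,1])[:3]),u,468))
A=np.array([p[0] for p in pts]);U=np.array([(p[1]/4.6+215-.5,p[2]/4.6+120-.5) for p in pts])
def f(v):
    T=np.eye(4);T[:3,:3]=S[:3,:3]@R.from_rotvec(v[3:]).as_matrix();T[:3,3]=S[:3,3]+S[:3,:3]@v[:3]
    return np.r_[(proj("wrist",P,A@T[:3,:3].T+T[:3,3])-U).ravel(),v[:3]/.002,v[3:]/.015]
s=least_squares(f,np.zeros(6));v=s.x
print("slot-frame shift mm",(v[:3]*1e3).round(2),"rot deg",np.degrees(v[3:]).round(2));print(s.fun.round(2))
T=np.eye(4);T[:3,:3]=S[:3,:3]@R.from_rotvec(v[3:]).as_matrix();T[:3,3]=S[:3,3]+S[:3,:3]@v[:3]
# cartridge pose fit in camera -> slot frame; points in cartridge-frame: axes tool; unknown shift
c0=z["T"]
cp=[((.03,.012,-.0065),455,500),((.03,-.012,-.0065),162,500),((.03,.012,.0865),395,270),((.03,-.012,.0865),222,270)]
A2=np.array([p[0] for p in cp]);U2=np.array([(p[1]/4.6+215-.5,p[2]/4.6+120-.5) for p in cp])
def g(w):
    C=np.eye(4);C[:3,:3]=c0[:3,:3]@R.from_rotvec(w[3:]).as_matrix();C[:3,3]=c0[:3,3]+c0[:3,:3]@w[:3]
    return np.r_[(proj("wrist",P,A2@C[:3,:3].T+C[:3,3])-U2).ravel(),w[2]/.002,w[3:]/.01]
s2=least_squares(g,np.zeros(6));w=s2.x;print("cart in tool mm",(w[:3]*1e3).round(2),"deg",np.degrees(w[3:]).round(2),s2.fun.round(2))
C=np.eye(4);C[:3,:3]=c0[:3,:3]@R.from_rotvec(w[3:]).as_matrix();C[:3,3]=c0[:3,3]+c0[:3,:3]@w[:3]
print("cart wrt slot mm",(loc(T,C[:3,3])*1e3).round(2),"foot",(loc(T,C[:3,3]+C[:3,2]*.0935)*1e3).round(2))
delta(C,tool_target2(T,(0,0,.0935+.006)))
E
```

```text
slot-frame shift mm [-0.03 -0.22  0.61] rot deg [ 0.56 -0.73  0.29]
[-0.15 -0.17  0.33 -0.02 -0.51  0.79  0.63  0.57 -0.09 -0.58 -0.3  -0.82
 -0.01 -0.11  0.3   0.65 -0.85  0.34]
cart in tool mm [-0.43  0.6   0.86] deg [-0.02  0.15 -0.01] [ 0.5  -0.04 -0.48 -0.07 -0.01  0.12 -0.02  0.11  0.43 -0.04  0.26 -0.01]
cart wrt slot mm [  1.1    2.6  109.28] foot [-0.31  1.75 15.8 ]
d [ 0.016 -0.042  0.164] a [-0.086 -0.143 -0.057] | mm [ 0.9 -2.5  9.8] deg [-0.52 -0.86 -0.34]
```

Emit:
servo_tool --deltas '[{"dx": 0,"dy": -0.036,"dz": 0.05,"ax": -0.04,"ay": -0.04,"az": -0.04,"hand": 15},{"dx": 0,"dy": -0.036,"dz": 0.2,"ax": -0.04,"ay": -0.04,"az": -0.04,"hand": 15},{"dx": 0,"dy": -0.036,"dz": 0.3,"ax": -0.04,"ay": -0.04,"az": -0.04,"hand": 15},{"dx": 0,"dy": -0.036,"dz": 0.36,"ax": -0.04,"ay": -0.04,"az": -0.04,"hand": 15},{"dx": 0,"dy": -0.036,"dz": 0.4,"ax": -0.04,"ay": -0.04,"az": -0.04,"hand": 15},{"dx": 0,"dy": -0.036,"dz": 0.4,"ax": -0.04,"ay": -0.04,"az": -0.04,"hand": 15}]'

```text
clock: 15.62
tool_pos: [0.5463, -0.168, 0.2002]
eef_rot: [-0.104, 0.963, 0.027, 0.248]
contact_force: [1.1, 0.3, -1.0]
opening: 0.269
```

```bash
cat > st2.py <<'E'
from h import *
from plant import r
s=r.get_state();f=s["contact_force"];T=cur(s)
S=slot("dock")
print("t",s["clock"],"q",s["q"].round(2),"F tool",(f@T[:3,:3]).round(2),"M tool",(s["moment"]@T[:3,:3]).round(2),"TCP in slot mm",(loc(S,T[:3,3])*1e3).round(2),"ang err deg",np.degrees(R.from_matrix(tool_target2(S,(0,0,0))[:3,:3].T@T[:3,:3]).as_rotvec()).round(2),"open mm",s["opening"]*88.1)
E
python3 look.py w12 dock; python3 st2.py;python3 - <<'E'
from h import *
p=np.load("pics/w12.npz")["p"];cv2.imwrite("pics/w12b.png",cv2.resize(p[120:250,215:345,::-1],None,fx=4.6,fy=4.6,interpolation=cv2.INTER_CUBIC))
E
```

```text
15.625 [ 0.86  0.78 -0.84  2.15  1.81  0.31  0.36] [ 0.5463 -0.168   0.2002]
d [-0.013  0.026 -1.045] a [ -0.061   0.063 -29.934] | mm [ -0.8   1.5 -62.7] deg [  -0.36    0.38 -179.6 ]
t 15.675 q [ 0.86  0.78 -0.84  2.15  1.81  0.31  0.36] F tool [ 0.18 -0.18  1.11] M tool [-0.03  0.48 -0.01] TCP in slot mm [-0.52 -1.28 87.32] ang err deg [-0.24 -0.23 -0.4 ] open mm 23.846233751032628
```

View pics/w12b.png

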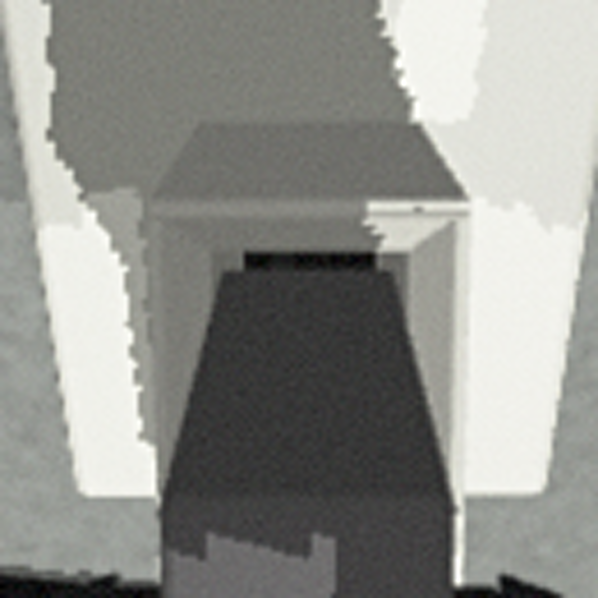

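Emit:
servo_tool --deltas '[{"dx": 0,"dy": 0,"dz": 0.1,"ax": 0,"ay": 0,"az": 0,"hand": 15},{"dx": 0,"dy": 0,"dz": 0.2,"ax": 0,"ay": 0,"az": 0,"hand": 15},{"dx": 0,"dy": 0,"dz": 0.3,"ax": 0,"ay": 0,"az": 0,"hand": 15},{"dx": 0,"dy": 0,"dz": 0.35,"ax": 0,"ay": 0,"az": 0,"hand": 15},{"dx": 0,"dy": 0,"dz": 0.35,"ax": 0,"ay": 0,"az": 0,"hand": 15}]'

```text
clock: 16.3
tool_pos: [0.5562, -0.1658, 0.1815]
eef_rot: [-0.104, 0.963, 0.027, 0.248]
contact_force: [0.1, 0.5, -1.6]
opening: 0.274
```

```bash
python3 st2.py
```

```text
t 16.3 q [ 0.86  0.84 -0.87  2.14  1.87  0.36  0.31] F tool [0.6  0.45 1.51] M tool [-0.03  0.47  0.09] TCP in slot mm [-0.59 -1.09 65.94] ang err deg [-0.27 -0.22 -0.38] open mm 24.175268004075107
```

Emit:
servo_tool --deltas '[{"dx": 0,"dy": 0,"dz": 0.12,"ax": 0,"ay": 0,"az": 0,"hand": 15},{"dx": 0,"dy": 0,"dz": 0.24,"ax": 0,"ay": 0,"az": 0,"hand": 15},{"dx": 0,"dy": 0,"dz": 0.36,"ax": 0,"ay": 0,"az": 0,"hand": 15},{"dx": 0,"dy": 0,"dz": 0.48,"ax": 0,"ay": 0,"az": 0,"hand": 15},{"dx": 0,"dy": 0,"dz": 0.52,"ax": 0,"ay": 0,"az": 0,"hand": 15},{"dx": 0,"dy": 0,"dz": 0.52,"ax": 0,"ay": 0,"az": 0,"hand": 15}]'

```text
clock: 17.05
tool_pos: [0.571, -0.1626, 0.1543]
eef_rot: [-0.104, 0.963, 0.027, 0.248]
contact_force: [-0.0, 0.4, -1.3]
opening: 0.271
```

```bash
python3 st2.py; python3 look.py w13 dock
```

```text
t 17.05 q [ 0.85  0.91 -0.89  2.12  1.94  0.43  0.27] F tool [0.56 0.38 1.18] M tool [-0.    0.45 -0.04] TCP in slot mm [-0.4  -0.98 34.87] ang err deg [-0.26 -0.23 -0.39] open mm 23.905459722774193
17.05 [ 0.85  0.91 -0.89  2.12  1.94  0.43  0.27] [ 0.571  -0.1626  0.1543]
d [-0.013  0.025 -1.916] a [ -0.061   0.064 -29.933] | mm [  -0.8    1.5 -115. ] deg [  -0.37    0.39 -179.6 ]
```

View pics/w13.png

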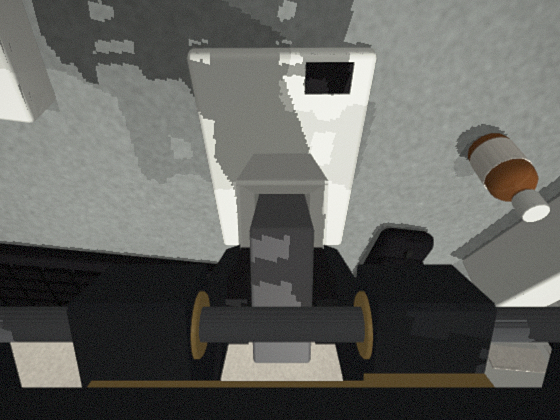

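Emit:
servo_tool --deltas '[{"dx": 0,"dy": 0,"dz": 0.04,"ax": 0,"ay": 0,"az": 0,"hand": 15},{"dx": 0,"dy": 0,"dz": 0.075,"ax": 0,"ay": 0,"az": 0,"hand": 15},{"dx": 0,"dy": 0,"dz": 0.075,"ax": 0,"ay": 0,"az": 0,"hand": 15}]'

```text
clock: 17.48
tool_pos: [0.5731, -0.1623, 0.1506]
eef_rot: [-0.104, 0.963, 0.027, 0.248]
contact_force: [-0.1, -0.5, -1.6]
opening: 0.27
```

```bash
python3 st2.py
```

```text
t 17.475 q [ 0.84  0.92 -0.89  2.12  1.95  0.43  0.26] F tool [ 0.99 -0.5   1.29] M tool [-0.02  0.51  0.03] TCP in slot mm [-0.26 -1.11 30.52] ang err deg [-0.24 -0.24 -0.39] open mm 23.794809984037034
```

Emit:
servo_tool --deltas '[{"dx": 0,"dy": 0,"dz": 0.02,"ax": 0,"ay": 0,"az": 0,"hand": 15},{"dx": 0,"dy": 0,"dz": 0.02,"ax": 0,"ay": 0,"az": 0,"hand": 15}]'

```text
clock: 17.73
tool_pos: [0.5737, -0.1621, 0.1497]
eef_rot: [-0.104, 0.963, 0.027, 0.248]
contact_force: [-2.4, -0.8, 1.0]
opening: 0.268
```

```bash
python3 st2.py
```

```text
t 17.725 q [ 0.84  0.93 -0.89  2.12  1.95  0.44  0.26] F tool [ 1.7  -0.32 -2.09] M tool [0.02 0.49 0.02] TCP in slot mm [-0.2  -1.07 29.49] ang err deg [-0.23 -0.25 -0.4 ] open mm 23.609879635979755
```

Emit:
servo_tool --deltas '[{"dx": 0,"dy": 0,"dz": 0,"ax": 0,"ay": 0,"az": 0,"hand": 34},{"dx": 0,"dy": 0,"dz": 0,"ax": 0,"ay": 0,"az": 0,"hand": 44},{"dx": 0,"dy": 0,"dz": 0,"ax": 0,"ay": 0,"az": 0,"hand": 48},{"dx": 0,"dy": 0,"dz": -0.3,"ax": 0,"ay": 0,"az": 0,"hand": 48},{"dx": 0,"dy": 0,"dz": -0.8,"ax": 0,"ay": 0,"az": 0,"hand": 48},{"dx": 0,"dy": 0,"dz": -1.4,"ax": 0,"ay": 0,"az": 0,"hand": 48},{"dx": 0,"dy": 0,"dz": -1.7,"ax": 0,"ay": 0,"az": 0,"hand": 48},{"dx": 0,"dy": 0,"dz": -1.7,"ax": 0,"ay": 0,"az": 0,"hand": 48},{"dx": 0,"dy": 0,"dz": -1.7,"ax": 0,"ay": 0,"az": 0,"hand": 48}]'

```text
clock: 18.85
tool_pos: [0.5256, -0.1724, 0.2383]
eef_rot: [-0.104, 0.963, 0.027, 0.248]
contact_force: [-0.4, -0.0, -0.5]
opening: 0.543
```

```bash
python3 st2.py; python3 look.py w14 dock;  python3 wz.py w14 dock .0365 215 100 345 270 3.5
python3 - <<'E'
from h import *
from plant import r
S=slot("dock");w,p=cloud("wrist","pics/w14.npz")
q=loc(S,w.reshape(-1,3));m=(abs(q[:,0])<.02)&(abs(q[:,1])<.008)&(q[:,2]<.06)&(q[:,2]>-.01)
print(np.nanpercentile(q[m,2],[10,50,90]))
delta(cur(r.get_state()),tool_target2(S,(0,0,.0365+.025+.010)))
E
```

```text
t 18.85 q [ 0.83  0.64 -0.71  2.17  1.58  0.15  0.57] F tool [0.61 0.08 0.2 ] M tool [-0.05  0.26 -0.02] TCP in slot mm [ -0.83  -1.31 130.81] ang err deg [-0.27 -0.21 -0.41] open mm 47.81837357645429
18.85 [ 0.83  0.64 -0.71  2.17  1.58  0.15  0.57] [ 0.5256 -0.1724  0.2383]
d [-0.017  0.022 -0.324] a [ -0.051   0.081 -29.935] | mm [ -1.    1.3 -19.5] deg [  -0.31    0.49 -179.61]
[[308.0, 252.0], [254.4, 251.8], [252.8, 154.0], [311.2, 154.4]]
[[305.6, 249.8], [256.9, 249.5], [255.5, 156.7], [308.4, 157.0]]
[[298.5, 260.2], [264.6, 260.0], [264.0, 176.6], [300.5, 176.8]]
[0.03727169 0.03809096 0.03893539]
d [-0.013  0.015  0.984] a [0.052 0.033 0.065] | mm [-0.8  0.9 59. ] deg [0.31 0.2  0.39]
```

View pics/w14_z.png

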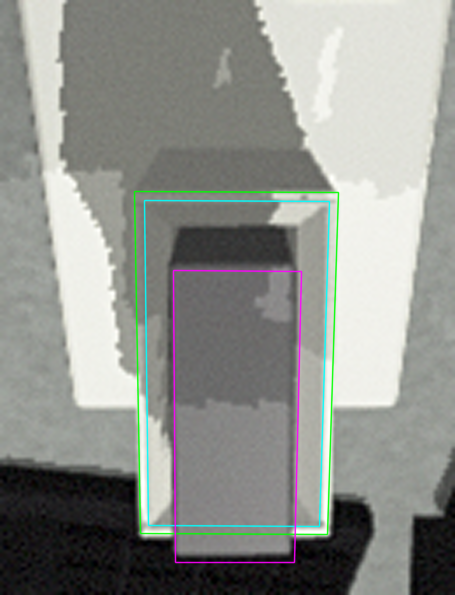

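View pics/w14.png

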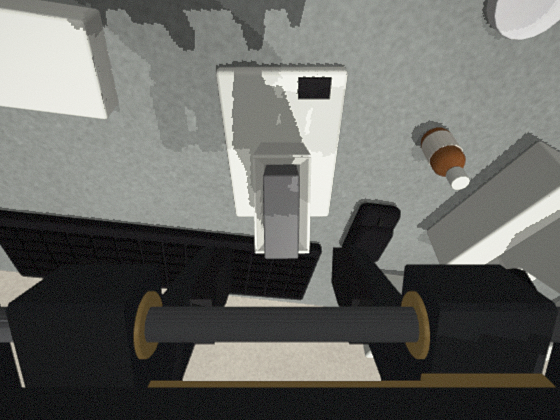

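Emit:
servo_tool --deltas '[{"dx": 0,"dy": 0,"dz": 0,"ax": 0,"ay": 0,"az": 0,"hand": 0},{"dx": 0,"dy": 0,"dz": 0.2,"ax": 0,"ay": 0,"az": 0,"hand": 0},{"dx": 0,"dy": 0,"dz": 0.4,"ax": 0,"ay": 0,"az": 0,"hand": 0},{"dx": 0,"dy": 0,"dz": 0.6,"ax": 0,"ay": 0,"az": 0,"hand": 0},{"dx": 0,"dy": 0,"dz": 0.8,"ax": 0,"ay": 0,"az": 0,"hand": 0},{"dx": 0,"dy": 0,"dz": 0.95,"ax": 0,"ay": 0,"az": 0,"hand": 0},{"dx": 0,"dy": 0,"dz": 0.95,"ax": 0,"ay": 0,"az": 0,"hand": 0}]'

```text
clock: 19.77
tool_pos: [0.5524, -0.1664, 0.188]
eef_rot: [-0.104, 0.963, 0.028, 0.248]
contact_force: [-0.3, -0.4, -0.2]
opening: 0.008
```

```bash
python3 st2.py; python3 look.py w15 dock
```

```text
t 19.775 q [ 0.86  0.81 -0.85  2.15  1.86  0.33  0.32] F tool [ 0.42 -0.36 -0.05] M tool [-0.02  0.26  0.03] TCP in slot mm [-0.9  -0.93 73.56] ang err deg [-0.33 -0.2  -0.36] open mm 0.7447620771722123
19.775 [ 0.86  0.81 -0.85  2.15  1.86  0.33  0.32] [ 0.5524 -0.1664  0.188 ]
d [-0.017  0.024 -1.266] a [ -0.056   0.077 -29.937] | mm [ -1.    1.4 -76. ] deg [  -0.34    0.46 -179.62]
```

View pics/w15.png

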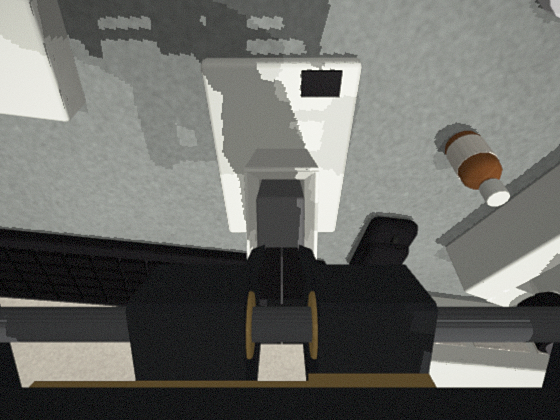

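Emit:
servo_tool --deltas '[{"dx": 0,"dy": 0,"dz": 0.1,"ax": 0,"ay": 0,"az": 0,"hand": 0},{"dx": 0,"dy": 0,"dz": 0.18,"ax": 0,"ay": 0,"az": 0,"hand": 0},{"dx": 0,"dy": 0,"dz": 0.23,"ax": 0,"ay": 0,"az": 0,"hand": 0},{"dx": 0,"dy": 0,"dz": 0.3,"ax": 0,"ay": 0,"az": 0,"hand": 0},{"dx": 0,"dy": 0,"dz": 0.36,"ax": 0,"ay": 0,"az": 0,"hand": 0},{"dx": 0,"dy": 0,"dz": 0.36,"ax": 0,"ay": 0,"az": 0,"hand": 0}]'

```text
clock: 20.58
tool_pos: [0.5627, -0.1645, 0.1698]
eef_rot: [-0.104, 0.963, 0.027, 0.248]
contact_force: [-1.2, -0.8, 3.3]
opening: 0.002
```

```bash
python3 st2.py
```

```text
t 20.575 q [ 0.85  0.87 -0.87  2.13  1.91  0.38  0.28] F tool [-0.37 -0.54 -3.52] M tool [0.03 0.35 0.01] TCP in slot mm [-0.41 -1.14 52.54] ang err deg [-0.25 -0.23 -0.39] open mm 0.14241398990870907
```

Contact made at about 4 N, so I'll keep pressing.

Emit:
servo_tool --deltas '[{"dx": 0,"dy": 0,"dz": 0.06,"ax": 0,"ay": 0,"az": 0,"hand": 0},{"dx": 0,"dy": 0,"dz": 0.12,"ax": 0,"ay": 0,"az": 0,"hand": 0},{"dx": 0,"dy": 0,"dz": 0.18,"ax": 0,"ay": 0,"az": 0,"hand": 0},{"dx": 0,"dy": 0,"dz": 0.24,"ax": 0,"ay": 0,"az": 0,"hand": 0},{"dx": 0,"dy": 0,"dz": 0.3,"ax": 0,"ay": 0,"az": 0,"hand": 0},{"dx": 0,"dy": 0,"dz": 0.36,"ax": 0,"ay": 0,"az": 0,"hand": 0},{"dx": 0,"dy": 0,"dz": 0.36,"ax": 0,"ay": 0,"az": 0,"hand": 0}]'

```text
clock: 21.45
tool_pos: [0.5729, -0.1622, 0.1508]
eef_rot: [-0.104, 0.963, 0.027, 0.248]
contact_force: [-2.4, -0.1, 2.7]
opening: 0.008
```

```bash
python3 st2.py
```

```text
t 21.45 q [ 0.84  0.92 -0.88  2.12  1.96  0.42  0.26] F tool [ 0.8   0.46 -3.51] M tool [-0.03  0.41 -0.02] TCP in slot mm [-0.35 -1.03 30.85] ang err deg [-0.26 -0.23 -0.39] open mm 0.6724626121888172
```

Emit:
servo_tool --deltas '[{"dx": 0,"dy": 0,"dz": 0.04,"ax": 0,"ay": 0,"az": 0,"hand": 0},{"dx": 0,"dy": 0,"dz": 0.07,"ax": 0,"ay": 0,"az": 0,"hand": 0},{"dx": 0,"dy": 0,"dz": 0.07,"ax": 0,"ay": 0,"az": 0,"hand": 0}]'

```text
clock: 21.82
tool_pos: [0.5748, -0.1619, 0.1473]
eef_rot: [-0.104, 0.963, 0.027, 0.248]
contact_force: [-2.9, -1.1, 3.4]
opening: 0.004
```

```bash
python3 st2.py
```

```text
t 21.825 q [ 0.84  0.93 -0.88  2.11  1.97  0.43  0.25] F tool [ 1.06 -0.49 -4.48] M tool [-0.03  0.48 -0.06] TCP in slot mm [-0.34 -1.07 26.86] ang err deg [-0.24 -0.23 -0.39] open mm 0.3945765450188599
```

Emit:
servo_tool --deltas '[{"dx": 0,"dy": 0,"dz": 0.02,"ax": 0,"ay": 0,"az": 0,"hand": 0},{"dx": 0,"dy": 0,"dz": 0.03,"ax": 0,"ay": 0,"az": 0,"hand": 0},{"dx": 0,"dy": 0,"dz": 0.03,"ax": 0,"ay": 0,"az": 0,"hand": 0}]'

```text
clock: 22.2
tool_pos: [0.5756, -0.1617, 0.146]
eef_rot: [-0.104, 0.963, 0.027, 0.248]
contact_force: [-4.3, -0.4, 6.4]
opening: 0.005
```

```bash
python3 st2.py
```

```text
t 22.2 q [ 0.84  0.93 -0.88  2.11  1.97  0.43  0.25] F tool [ 0.65  0.57 -7.69] M tool [-0.08  0.5   0.06] TCP in slot mm [-0.28 -1.04 25.29] ang err deg [-0.23 -0.24 -0.4 ] open mm 0.43523038779512696
```

Emit:
servo_tool --deltas '[{"dx": 0,"dy": 0,"dz": 0.02,"ax": 0,"ay": 0,"az": 0,"hand": 0},{"dx": 0,"dy": 0,"dz": 0.025,"ax": 0,"ay": 0,"az": 0,"hand": 0},{"dx": 0,"dy": 0,"dz": 0.025,"ax": 0,"ay": 0,"az": 0,"hand": 0}]'

```text
clock: 22.58
tool_pos: [0.5761, -0.1615, 0.1449]
eef_rot: [-0.104, 0.963, 0.027, 0.248]
contact_force: [-6.1, -2.1, 10.2]
opening: 0.008
```

```bash
python3 st2.py
```

```text
t 22.575 q [ 0.84  0.94 -0.88  2.11  1.97  0.44  0.25] F tool [  0.71  -0.77 -12.02] M tool [-0.1   0.6  -0.02] TCP in slot mm [-0.28 -1.   24.09] ang err deg [-0.23 -0.24 -0.41] open mm 0.6770305665800033
```

12 N, on the end pad. I'll let go by backing straight off.

Emit:
servo_tool --deltas '[{"dx": 0,"dy": 0,"dz": -0.15,"ax": 0,"ay": 0,"az": 0,"hand": 0},{"dx": 0,"dy": 0,"dz": -0.5,"ax": 0,"ay": 0,"az": 0,"hand": 0},{"dx": 0,"dy": 0,"dz": -1.0,"ax": 0,"ay": 0,"az": 0,"hand": 0},{"dx": 0,"dy": 0,"dz": -1.6,"ax": 0,"ay": 0,"az": 0,"hand": 20},{"dx": 0,"dy": 0,"dz": -2.0,"ax": 0,"ay": 0,"az": 0,"hand": 40},{"dx": 0,"dy": 0,"dz": -2.0,"ax": 0,"ay": 0,"az": 0,"hand": 60},{"dx": 0,"dy": 0,"dz": -2.0,"ax": 0,"ay": 0,"az": 0,"hand": 60}]'

```text
clock: 23.45
tool_pos: [0.52, -0.1738, 0.2493]
eef_rot: [-0.104, 0.963, 0.027, 0.248]
contact_force: [-0.1, -0.8, -0.7]
opening: 0.435
```

```bash
python3 st2.py; python3 look.py w16 dock
python3 - <<'E'
from h import *
from plant import eyes
S=slot("dock");w,p=cloud("wrist","pics/w16.npz")
q=loc(S,w.reshape(-1,3));m=(abs(q[:,0])<.02)&(abs(q[:,1])<.008)&(q[:,2]<.06)&(q[:,2]>-.02)
print(np.nanpercentile(q[m,2],[10,50,90]))
for n in("side","scene"):
    p,d=eyes.snapshot(n);cv2.imwrite(f"pics/f_{n}.png",p[:,:,::-1])
E
```

```text
t 23.45 q [ 0.83  0.61 -0.68  2.17  1.39  0.12  0.75] F tool [ 0.57 -0.77  0.45] M tool [0.   0.31 0.03] TCP in slot mm [ -0.68  -1.52 143.28] ang err deg [-0.25 -0.24 -0.41] open mm 38.308847881166834
23.45 [ 0.83  0.61 -0.68  2.17  1.39  0.12  0.75] [ 0.52   -0.1738  0.2493]
d [-0.016  0.024 -0.117] a [ -0.055   0.078 -29.933] | mm [-1.   1.4 -7. ] deg [  -0.33    0.47 -179.6 ]
[0.00973397 0.01056348 0.01140978]
```

View pics/w16.png

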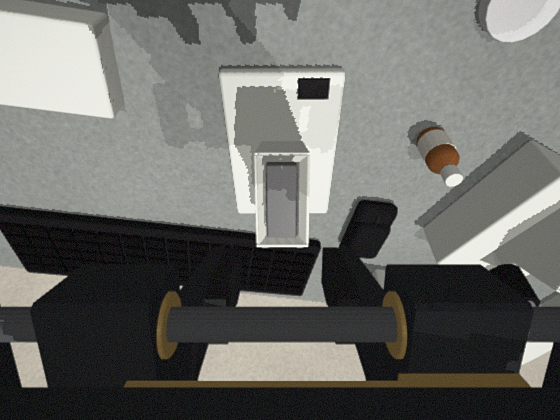

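View pics/f_side.png

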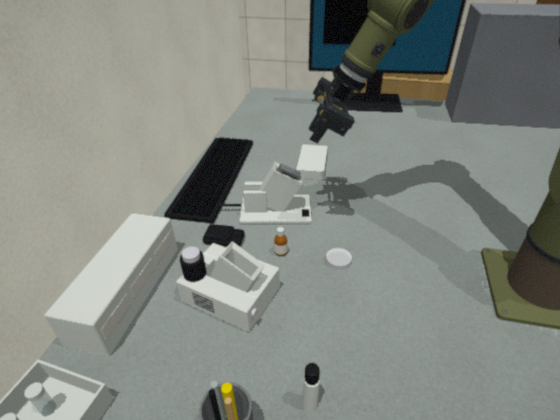

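View pics/f_scene.png

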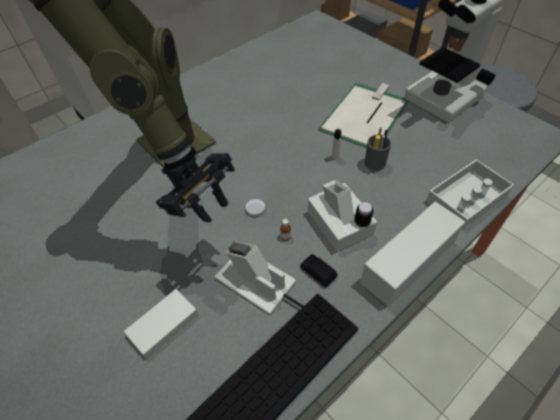

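```bash
python3 -c "
from plant import r
print(r.finish_job())"
```

```text
the job is handed in; nothing more can be done
None
```

The cartridge is out of the recorder and caught in the dock. I handed the job in at about 23.5 s of the 54 s allowed.

- **Recorder:** I pressed the cartridge with closed fingers (about 10 N at most). It sprang up to about 37 mm proud, and I gripped it at 25 N and drew it out.
- **Dock:** My first approach, still above the slot, ran into joint limits and came in about 10 mm off. I backed off and turned the tool half round about its own axis. The cartridge therefore stands in the dock turned 180° about its length from how it sat in the recorder.
- **Loading:** It went in foot first without jamming. I let go, pressed it from above to the end pad (about 12 N), and backed off.

**Last checks**
- **Catch:** The cartridge's top reads 10.5 mm proud of the dock mouth, against 8.5 mm expected for caught. The same camera read 10.05 mm in the recorder, where it was known to be caught, so I put most of the extra down to camera bias. It read 38 mm with the carriage out.
- **Robot clear:** The hand is well away from the dock, and the force reading is only noise.
- **Other things on the desk:** In the final side and scene pictures they stand where they did at the start. I compared these by eye only.

**Measurements that disagreed:** the recorder's box outline and its mouth differed by several mm in the two fixed cameras' pictures, so I used close wrist-camera views instead. The measured tool position and the wrist camera also differed by about 1 mm, so I did the final alignment into the dock from the picture.

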